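Shut off, load and restart the drying tray

TASK

The drying tray was left heating after the last batch: turn the thermostat's dial back to zero, its white pointer at the long white tick at the anticlockwise end of the scale. With it off, lay all the power modules on the bench flat in the well of the drying tray, heat sinks up, and press the white logger rod down past the orange sprung jaw until it sits fully home in the fork clip behind the well, with the jaw closed over it. Only when all of that is loaded, turn the dial clockwise until its white pointer stands at the green mark. Leave the other things on the bench where they are.

Things in the scene. Friction and masses are not known exactly. Their poses are not given: they have to be found in the camera images.
- module_long: Loose power module, 242 g, may be absent: a dark case with a green board on top, 110 mm (own x) by 56 mm (own y) by 32 mm high, carrying a black finned heat sink 90 mm (x) by 24 mm (y), 30 mm high, centred on it (62 mm high in all). Take it by the heat sink, across its 24 mm. Origin: centre of the underside; z up.
- module_mid1: Loose power module, 187 g, may be absent: a dark case with a green board on top, 85 mm (own x) by 56 mm (own y) by 32 mm high, carrying a silver finned heat sink 65 mm (x) by 24 mm (y), 30 mm high, centred on it (62 mm high in all). Take it by the heat sink, across its 24 mm. Origin: centre of the underside; z up.
- module_mid2: Loose power module, 187 g, may be absent: a dark case with a green board on top, 85 mm (own x) by 56 mm (own y) by 32 mm high, carrying a silver finned heat sink 65 mm (x) by 24 mm (y), 30 mm high, centred on it (62 mm high in all). Take it by the heat sink, across its 24 mm. Origin: centre of the underside; z up.
- module_short1: Loose power module, 132 g, may be absent: a dark case with a green board on top, 60 mm (own x) by 56 mm (own y) by 32 mm high, carrying a copper-coloured finned heat sink 40 mm (x) by 24 mm (y), 30 mm high, centred on it (62 mm high in all). Take it by the heat sink, across its 24 mm. Origin: centre of the underside; z up.
- module_short2: Loose power module, 132 g, may be absent: a dark case with a green board on top, 60 mm (own x) by 56 mm (own y) by 32 mm high, carrying a copper-coloured finned heat sink 40 mm (x) by 24 mm (y), 30 mm high, centred on it (62 mm high in all). Take it by the heat sink, across its 24 mm. Origin: centre of the underside; z up.
- dryer: Fixed drying tray: white base 40 mm high with an open well in a bright metal rim, and a grey deck (40 mm high, 150 mm wide) on its far side (+x) that carries the fork clip. Origin: under the middle of the well; x points away from the robot when unturned, y to the left.
- well (a point): Centre of the well's flat floor, axes as the tray's. The well is 121 mm (x) by 179 mm (y); rim 8 mm thick, 20 mm above the floor. Two rows of modules, long sides along y, fit side by side; a row takes 110 + 60 or 85 + 85 mm, not 110 + 85 nor three. A lying module stands 12 mm proud of the rim, its heat sink above that.
- clip (a point): Where the middle of the logger's axis lies when seated, the logger along this point's y; 30 mm above the grey deck, 108 mm in x from the well's centre. Two black forks, 12 mm wide, stand 45 mm either side along y, with 78 mm free between for the fingers. Slots 18 mm wide; the prongs on the well's side rise 16 mm above this point, then flare outward to 27 mm.
- jaw (a joint): The orange sprung jaw of the clip, one part with two noses that hang over the far side (+x) of both slots, 7 to 15 mm above clip, leaving 12 mm: 0 closed; it swings away from the well by about 0.15 rad as the rod is pressed down past it (about 5 to 15 N) and springs back over the rod.
- logger: Temperature logger: a white rod, 16 mm in diameter, with square blue end blocks (18 mm square, 16 mm long), 162 mm long in all, along its own x, 70 g. Lies loose on the bench; either end may go either way, and any side may be up. Origin: centre of its underside as it lies at the start.
- logger_mid (a point): Middle of the logger's axis, 9 mm above the bench as it lies at the start. The white rod reaches 65 mm either way from here.
- dial (a joint): The grey dial on top of the fixed blue thermostat box (104 mm square, top 30 mm below dial_grip): the angle of its white pointer on the scale, rad, growing clockwise seen from above; from the stop at 0 (long white tick) to the stop at 4.6; ticks every 0.5 rad. The green mark is at 2.5, the red one at 4.5. It turns with light friction and stays where it is left.
- dial_grip (a point): On the dial's axis at the middle of its upright grip bar: the bar is 15 mm thick (this point's y), 44 mm long (x) and 32 mm high, its top 12 mm above this point; a disc of 24 mm radius lies from 18 mm below downward. The white pointer is at the -x end; this frame turns with the dial.
- green_mark (a point): Centre of the green mark on the thermostat's scale, 37.5 mm from the dial's axis, 7 mm wide.
- spool: Bystander: grey solder spool, 56 mm across, 50 mm high, standing. Origin: centre of the underside.
- flux: Bystander: small flux bottle with a red cap, 36 mm across, 100 mm high, standing. Origin: centre of the underside.
- driver: Bystander: screwdriver with a yellow handle, 200 mm, lying. Origin: centre of the underside.
- brush: Bystander: cleaning brush with a wooden handle, 170 mm, lying. Origin: centre of the underside.
- tweezers: Bystander: steel tweezers, 120 mm, lying. Origin: centre of the underside.
- board: Bystander: green circuit board, 100 by 60 mm, lying. Origin: centre of the underside.
Mind the look-alikes: they are no part of the job. What is shaped like the module_long but purple is not meant.

How it is judged:
On the way, in this order (a step that is already met when the one before it is completed fails the run):
1. the dial is turned back to zero (value of joint dial below 0.15 rad), for 0.2 s.
2. with the dial still at zero, all modules flat in the well, the logger home in the clip, the jaw closed (x of module_long in the frame of well between -0.06 and 0.06 m and y of module_long in the frame of well between -0.088 and 0.088 m and z of module_long in the frame of well between -0.004 and 0.004 m and angle between each of module_long, module_mid1, module_mid2, module_short1, module_short2's own z axis and vertical below 0.08 rad and x of module_mid1 in the frame of well between -0.06 and 0.06 m and y of module_mid1 in the frame of well between -0.088 and 0.088 m and z of module_mid1 in the frame of well between -0.004 and 0.004 m and x of module_mid2 in the frame of well between -0.06 and 0.06 m and y of module_mid2 in the frame of well between -0.088 and 0.088 m and z of module_mid2 in the frame of well between -0.004 and 0.004 m and x of module_short1 in the frame of well between -0.06 and 0.06 m and y of module_short1 in the frame of well between -0.088 and 0.088 m and z of module_short1 in the frame of well between -0.004 and 0.004 m and x of module_short2 in the frame of well between -0.06 and 0.06 m and y of module_short2 in the frame of well between -0.088 and 0.088 m and z of module_short2 in the frame of well between -0.004 and 0.004 m and x of logger_mid in the frame of clip between -0.004 and 0.004 m and z of logger_mid in the frame of clip between -0.004 and 0.004 m and y of logger_mid in the frame of clip between -0.014 and 0.014 m and angle between the x axis of logger and the y axis of clip, either way round below 0.08 rad and value of joint jaw below 0.05 rad and value of joint dial below 0.15 rad), for 0.2 s.
3. the dial's pointer at the green mark (value of joint dial between 2.4 and 2.6 rad), for 0.2 s.
At the end, for the whole second after the job is handed in: Modules flat on the well floor, heat sinks up (height within 4 mm, tilt under 0.08 rad); logger middle within 4 mm of the clip centre across and in height, 14 mm along, in line within 0.08 rad; jaw within 0.05 rad of closed; dial at 2.5 +- 0.1 rad; all at rest (all of step 3 and x of module_long in the frame of well between -0.06 and 0.06 m and y of module_long in the frame of well between -0.088 and 0.088 m and z of module_long in the frame of well between -0.004 and 0.004 m and angle between each of module_long, module_mid1, module_mid2, module_short1, module_short2's own z axis and vertical below 0.08 rad and x of module_mid1 in the frame of well between -0.06 and 0.06 m and y of module_mid1 in the frame of well between -0.088 and 0.088 m and z of module_mid1 in the frame of well between -0.004 and 0.004 m and x of module_mid2 in the frame of well between -0.06 and 0.06 m and y of module_mid2 in the frame of well between -0.088 and 0.088 m and z of module_mid2 in the frame of well between -0.004 and 0.004 m and x of module_short1 in the frame of well between -0.06 and 0.06 m and y of module_short1 in the frame of well between -0.088 and 0.088 m and z of module_short1 in the frame of well between -0.004 and 0.004 m and x of module_short2 in the frame of well between -0.06 and 0.06 m and y of module_short2 in the frame of well between -0.088 and 0.088 m and z of module_short2 in the frame of well between -0.004 and 0.004 m and x of logger_mid in the frame of clip between -0.004 and 0.004 m and z of logger_mid in the frame of clip between -0.004 and 0.004 m and y of logger_mid in the frame of clip between -0.014 and 0.014 m and angle between the x axis of logger and the y axis of clip, either way round below 0.08 rad and value of joint jaw below 0.05 rad and velocity of joint dial between -0.05 and 0.05 rad/s and linear speed of each of module_long, module_mid1, module_mid2, module_short1, module_short2, logger below 0.02 m/s); the robot touches nothing.
It fails at once if another thing on the bench is moved by more than 40 mm (distance of any of spool, flux, driver, brush, tweezers, board from where it was at the start of the episode above 0.04 m).
Of module_long, module_mid1, module_mid2, module_short1, module_short2 only 3 to 4 are there at a start; the rules pass over those that are not, and their reading is None.
At some moment in a run one of module_long, module_mid1, module_mid2, module_short1, module_short2 may be knocked a few centimetres aside while the robot is not near it.
Once in a run the grip may slacken for a moment while it holds something.
It also fails if it takes over 210 s, if anything falls off the work surface, if the arm or the gripper's body presses on something with over 40 N, if the wrist force passes 120 N, or if a joint passes its speed limit or range.

ROBOT

A 6-joint arm with a two-finger parallel gripper is mounted at the origin on the work surface. World frame = base frame: x ahead of the robot, y to its left, z up, the work surface at z = 0. Lengths are in m, angles in rad, forces in N, time in s.
With the tool pointing down it reaches from about 0.25 to 0.725 m from the base axis. Payload 4 kg.
Tool frame: the origin (TCP) lies midway between the tips of the shut fingers; the grasp point (between the pads) lies 19 mm behind it (bot.grip_depth is the distance from the TCP to the grasp point, in m); z points along the fingers, y is the line along which they close (so a half turn about z gives the same grasp; the last joint's range is limited). The gripper opens to 85 mm and grips with 20 to 120 N. Pads are 22 mm wide; open, the fingers measure 114 mm over their backs; the gripper's body (76 mm by 85 mm) begins 54 mm behind the grasp point. The pads swing forward as they close: fully open they stand 13 mm farther back than shut.
Start: joints at [-1.296, 0.241, 0.005, 1.335, 0, 1.571], TCP at [0.136, -0.481, 0.231] pointing down, gripper open.
Joint ranges: [-2.72, 2.72], [-1.05, 1.87], [-1.09, 1.28], [-1.99, 2.15], [-1.42, 1.44], [-3.14, 3.14]. Speed limits (rad/s): [2.79, 2.79, 3.14, 3.14, 3.14, 3.14].

INTERFACE

Orientations are given as a unit quaternion [x, y, z, w].
In Python, from workcell import bot gives the robot as it stands.
- The arm moves only by the shell command python3 -m creep 'ROWS'. ROWS is JSON, one flat list of numbers, 5 for each row, row after row: the shift along the world's x, y, z in m, then the turn about the world's z in rad, then the finger opening in m, from 0 to 0.0854. In form: [x, y, z, twist, claw, x, y, z, twist, claw, ...]. A call has 1 to 10 rows; each row is the pose to reach, as a shift and turn from the pose commanded when the call began; what a row does not reach only later rows make up. A row lasts 1/12 s, in which the tool goes at most 41.7 mm and 7.16 degrees, less where a joint would pass 70% of its speed; a pose out of reach is approached as far as the arm can. A call with a gripper value outside its range is refused whole. The fingers move at their own pace and stop on an object; the grip force is fixed at half the most. Time passes only in rows, so rows that repeat a pose let the fingers close. It gives the time, the measured TCP pose, the force, the opening and the grip force at its end, in the units of the state.
- bot.get_obs(): the state, without advancing time (a new reading comes with each control period).
- bot.camera(name): name is "scene" or "side" or "wrist"; returns a dict with "pixels" (420x560x3 uint8, red, green, blue), "camera_matrix" (3x3 intrinsics, pixels), "extrinsics" (4x4, takes a point from world to camera coordinates); the wrist camera has in their place "T_tool_cam" (4x4, takes a point from camera to tool coordinates, whose origin is the TCP and whose axes are the flange's). Camera axes: x right, y down, z forward; pixel columns grow to the right and rows downward; lengths in m; the calibration is good to about 2 mm. A picture is of the moment at which its call begins: read the wrist's pose just before it. There is no depth.
- bot.job_done(): hands the job in; it is judged then, once.
Trained networks look in the newest picture that a camera, given by its name, has taken for a name from the list of things; names that differ only in an ending like _2 or _b are one class to them, and where a whole thing is asked for, a point or a joint stands for the part that bears it (a point fixed in the world has none). Each returns a list of dicts, best first, with "score" (0 to 1); they miss things now and then, are a little off and sometimes report something else, mostly with a low value. They report only what shows in the picture. A call takes as long as a camera call. They do not tell look-alikes from the thing itself.
- bot.look_for(camera, thing): "centre" ([column, row] as shares, 0 to 1, of the picture: columns of its width, rows of its height, amid what is visible of it).
- bot.place_of(camera, thing): "centre" ([column, row] as shares, 0 to 1, of the picture: columns of its width, rows of its height: a listed point, or the origin of a listed thing).
The state is a dict: "clock": time; "joint_pos": joint angles; "joint_vel": joint speeds; "tau": joint torques, N m; "eef_pos": TCP position; "tool_rot": TCP orientation; "ft_force": force on the tool from outside, world axes, zero at the start; "ft_torque": the same for the moment, N m; "grip_width": finger opening in m; "grasp_force": force on a finger pad.
Only numpy, scipy, OpenCV 4.12 (cv2) and the standard library are available. Lean on these libraries where they do the work, as an engineer would, in place of code of your own. Each camera call takes 0.05 s, during which the arm holds its last target. There are 200 camera calls.

## Working session

There is one attempt and no reset: what is moved stays moved. The work goes in short steps, Python scripts to look and compute and a shell command to move; the robot and the scene stay as the last step left them, time stands still between calls to the robot, and variables do not carry over. Pictures are saved under pics/ and viewed, at most 14 in all, crops included, and the job is handed in when it is done.

```bash
mkdir -p pics; ls
cat > h.py <<'E'
import numpy as np, cv2
from workcell import bot
from scipy.spatial.transform import Rotation as R
def snap(cam):
    o=bot.get_obs(); c=bot.camera(cam); K=np.array(c["camera_matrix"])
    if cam=="wrist":
        T=np.eye(4);T[:3,:3]=R.from_quat(o["tool_rot"]).as_matrix();T[:3,3]=o["eef_pos"]
        W=T@np.array(c["T_tool_cam"])
    else: W=np.linalg.inv(np.array(c["extrinsics"]))
    return c["pixels"],K,W
def ray(K,W,uv,z):
    d=W[:3,:3]@np.linalg.inv(K)@np.array([uv[0],uv[1],1.]); o=W[:3,3]
    return o+d*(z-o[2])/d[2]
def proj(K,W,p):
    q=np.linalg.inv(W)@np.append(p,1); q=K@q[:3]; return q[:2]/q[2]
def save(img,name): cv2.imwrite("pics/"+name,cv2.cvtColor(img,cv2.COLOR_RGB2BGR))
Z=dict(module_long=0,module_mid1=0,module_short1=0,logger_mid=.009,logger=0,dial_grip=None,spool=0,flux=0,driver=0,brush=0,tweezers=0,board=0)
E
python3 - <<'E'
from h import *
for cam in ("scene","side"):
    im,K,W=snap(cam); save(cv2.resize(im,(800,600),interpolation=cv2.INTER_CUBIC),cam+"0.png")
    print(cam,W[:3,3].round(3),K[0,0])
    for t in ["module_long","module_mid1","module_short1","logger_mid","dial_grip","green_mark","well","clip","dryer","spool","flux","driver","brush","tweezers","board"]:
        for r in bot.place_of(cam,t):
            uv=np.array(r["centre"])*[560,420]
            print(t,round(r["score"],2),(uv/.7).round(),[ray(K,W,uv,z)[:2].round(3).tolist() for z in (0,.07)])
E
```

```text
pics
scene [ 1.023 -0.668  1.189] 492.9129683176412
module_long 0.95 [138. 456.] [[0.319, -0.506], [0.361, -0.516]]
module_long 0.85 [240. 423.] [[0.418, -0.347], [0.454, -0.366]]
module_long 0.68 [484. 448.] [[0.81, -0.113], [0.823, -0.146]]
module_long 0.57 [558. 257.] [[0.688, 0.378], [0.708, 0.316]]
module_long 0.56 [163. 378.] [[0.231, -0.369], [0.277, -0.387]]
module_long 0.17 [409. 359.] [[0.585, -0.041], [0.611, -0.078]]
module_mid1 0.69 [318. 430.] [[0.544, -0.271], [0.573, -0.294]]
module_short1 0.87 [266. 489.] [[0.547, -0.412], [0.575, -0.427]]
module_short1 0.55 [298. 387.] [[0.451, -0.224], [0.485, -0.25]]
logger_mid 0.56 [481. 211.] [[0.473, 0.394], [0.505, 0.331]]
dial_grip 0.82 [412. 360.] [[0.59, -0.04], [0.615, -0.077]]
green_mark 0.88 [436. 358.] [[0.626, -0.007], [0.649, -0.046]]
green_mark 0.58 [263. 483.] [[0.534, -0.407], [0.563, -0.423]]
green_mark 0.28 [378. 465.] [[0.675, -0.258], [0.696, -0.282]]
well 0.79 [445. 259.] [[0.492, 0.219], [0.523, 0.167]]
clip 0.73 [486. 276.] [[0.59, 0.233], [0.615, 0.18]]
dryer 0.62 [443. 275.] [[0.513, 0.177], [0.543, 0.127]
[... 1161 characters left out ...]
-0.203], [0.65, -0.107]]
green_mark 0.75 [361. 276.] [[0.708, -0.132], [0.648, -0.042]]
well 0.76 [360. 368.] [[0.535, 0.143], [0.491, 0.208]]
clip 0.61 [316. 336.] [[0.667, 0.104], [0.611, 0.173]]
clip 0.57 [453. 263.] [[0.546, -0.293], [0.501, -0.189]]
clip 0.15 [219. 417.] [[0.682, 0.374], [0.624, 0.419]]
dryer 0.69 [362. 386.] [[0.507, 0.183], [0.465, 0.245]]
spool 0.65 [324. 313.] [[0.699, 0.032], [0.64, 0.108]]
flux 0.67 [450. 266.] [[0.546, -0.276], [0.501, -0.173]]
flux 0.66 [219. 414.] [[0.686, 0.37], [0.629, 0.415]]
flux 0.4 [317. 467.] [[0.468, 0.378], [0.43, 0.423]]
driver 0.54 [397. 256.] [[0.679, -0.254], [0.622, -0.154]]
brush 0.74 [538. 283.] [[0.337, -0.31], [0.311, -0.205]]
```

View pics/scene0.png

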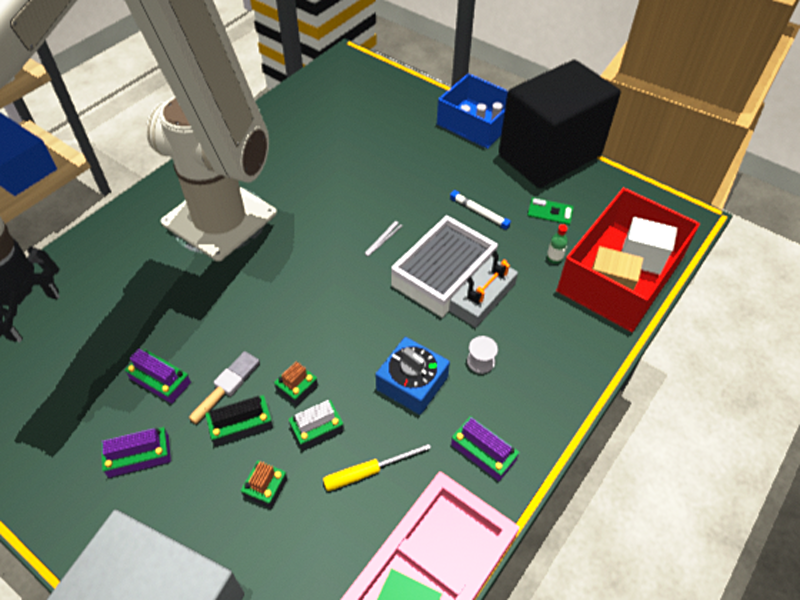

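View pics/side0.png

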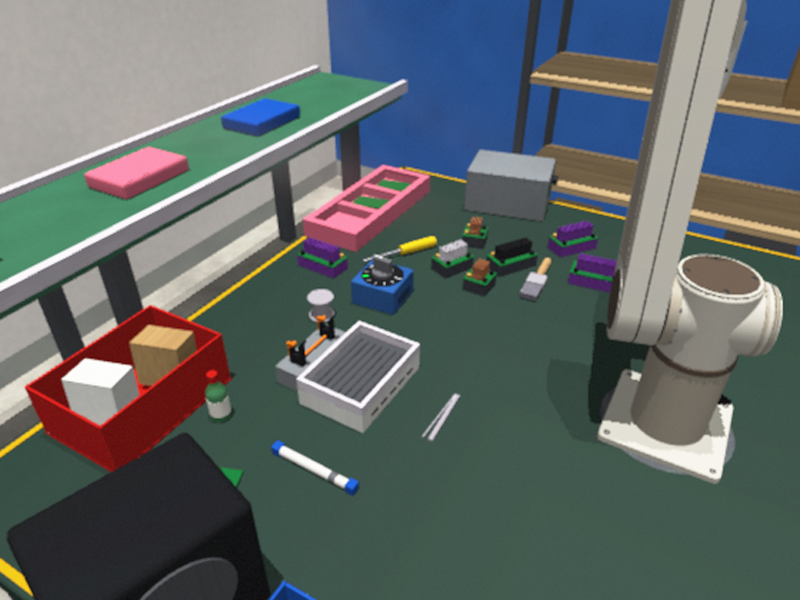

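Scene picture (800×600):
- Wanted modules: black long at (240,418), silver mid at (317,422), copper shorts at (296,380) and (264,482).
- Look-alikes, to be ignored: purple modules at (135,450), (158,372) and (485,445).
- Thermostat at (412,370), well at (445,260), clip at (487,280) and logger rod at (481,209).

Next I'll take a wrist view over the modules, which also serves as the close check.

```bash
python3 -m creep '[0.3,0.15,0.13,0,0.085,0.3,0.15,0.13,0,0.085,0.3,0.15,0.13,0,0.085,0.3,0.15,0.13,0,0.085,0.3,0.15,0.13,0,0.085,0.3,0.15,0.13,0,0.085,0.3,0.15,0.13,0,0.085,0.3,0.15,0.13,0,0.085,0.3,0.15,0.13,0,0.085,0.3,0.15,0.13,0,0.085]'
cat >> h.py <<'E'
def look(things,name=None,cam="wrist",zs=(0,)):
    im,K,W=snap(cam)
    if name: save(im,name)
    print(cam,"campos",W[:3,3].round(3),"f",round(K[0,0]))
    for t in things:
        for r in bot.place_of(cam,t):
            if r["score"]<.3: continue
            uv=np.array(r["centre"])*[560,420]
            print(t,round(r["score"],2),uv.round(),*[ray(K,W,uv,z)[:2].round(4).tolist() for z in zs])
    return im,K,W
E
python3 - <<'E'
from h import *
o=bot.get_obs();print(o["eef_pos"],R.from_quat(o["tool_rot"]).as_matrix().round(2),o["clock"])
look(["module_long","module_mid1","module_short1","dial_grip"],"w1.png")
E
```

```text
clock: 2.43
eef_pos: [0.4403, -0.3291, 0.3628]
tool_rot: [0.99, 0.14, 0.002, 0.001]
ft_force: [-1.0, -0.0, 0.0]
grip_width: 0.0853
grasp_force: 0.0
[ 0.44032302 -0.32908107  0.36279103] [[ 0.96  0.28  0.  ]
 [ 0.28 -0.96 -0.  ]
 [ 0.    0.   -1.  ]] 2.4333
wrist campos [ 0.511 -0.307  0.505] f 358
module_long 0.95 [293. 171.] [0.4206, -0.3506]
module_long 0.73 [371. 264.] [0.3152, -0.5088]
module_long 0.61 [277. 295.] [0.2227, -0.3824]
module_mid1 0.84 [260.  69.] [0.5389, -0.2699]
module_short1 0.93 [217. 128.] [0.4493, -0.2321]
```

View pics/w1.png

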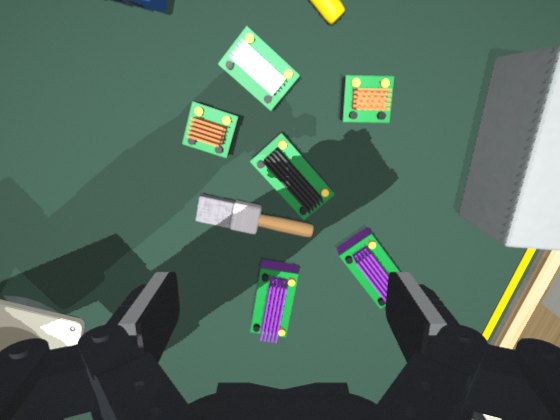

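Wrist view (560×420): black long at (292,176), silver mid at (259,68), coppers at (210,130) and (368,98). The purple ones at (275,302) and (370,270) stay. The choice is confirmed, so I'm moving on to the dial.

```bash
python3 -m creep '[0.16,0.24,-0.06,0,0.085,0.16,0.24,-0.06,0,0.085,0.16,0.24,-0.06,0,0.085,0.16,0.24,-0.06,0,0.085,0.16,0.24,-0.06,0,0.085,0.16,0.24,-0.06,0,0.085,0.16,0.24,-0.06,0,0.085,0.16,0.24,-0.06,0,0.085,0.16,0.24,-0.06,0,0.085]'
python3 - <<'E'
from h import *
im,K,W=look(["dial_grip","green_mark","clip","well"],"w2.png",zs=(.05,.07,.09))
for c in("scene","side"): 
    i,K2,W2=look(["dial_grip","green_mark"],cam=c,zs=(.05,.07,.09))
    print([proj(K,W,p).round() for p in ([.62,-.085,.05],[.62,-.085,.08])])
E
```

```text
clock: 3.43
eef_pos: [0.5953, -0.0902, 0.2995]
tool_rot: [0.99, 0.138, -0.002, -0.0]
ft_force: [-1.6, -1.2, -0.0]
grip_width: 0.0849
grasp_force: 0.0
wrist campos [ 0.667 -0.069  0.442] f 358
dial_grip 0.92 [286. 149.] [0.6156, -0.0875] [0.6182, -0.0865] [0.6209, -0.0856]
green_mark 0.8 [271. 112.] [0.6479, -0.0619] [0.6489, -0.0622] [0.6499, -0.0626]
clip 0.8 [22. 75.] [0.6139, 0.1942] [0.6166, 0.1808] [0.6193, 0.1673]
well 0.89 [ 32. 176.] [0.5088, 0.176] [0.5169, 0.1635] [0.5249, 0.151]
scene campos [ 1.023 -0.668  1.189] f 493
green_mark 0.61 [303. 256.] [0.648, -0.0511] [0.6546, -0.0619] [0.6612, -0.0728]
[array([285., 144.]), array([285., 148.])]
side campos [0.036 0.882 0.79 ] f 431
dial_grip 0.78 [267. 184.] [0.6516, -0.1355] [0.6349, -0.108] [0.6183, -0.0805]
dial_grip 0.65 [218. 327.] [0.4486, 0.4156] [0.4375, 0.4282] [0.4263, 0.4408]
green_mark 0.89 [253. 194.] [0.6621, -0.0626] [0.6451, -0.0371] [0.6282, -0.0115]
[array([285., 144.]), array([285., 148.])]
```

View pics/w2.png

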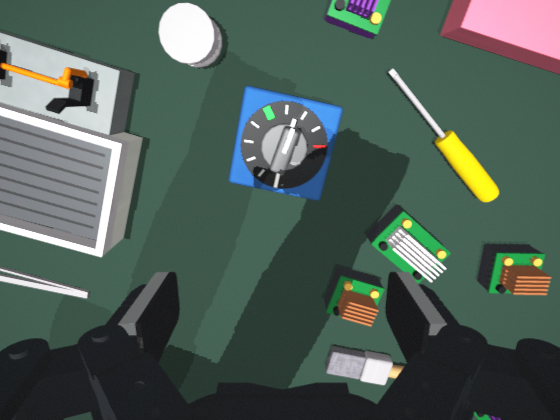

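Run:
```python
import cv2
im=cv2.imread("pics/w2.png")[75:215,215:355]; cv2.imwrite("pics/w2c.png",cv2.resize(im,(560,560),interpolation=cv2.INTER_CUBIC))
```

```text
(no output)
```

View pics/w2c.png

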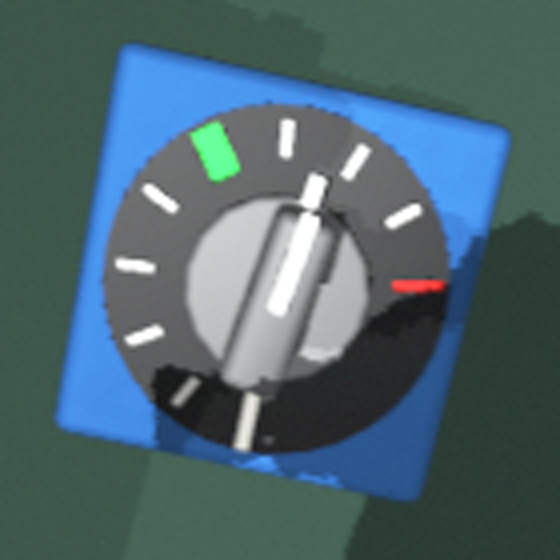

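Crop: the pointer is at (305,230), about 3.25 on the scale. The zero tick is at (247,425), green at (215,150), red at (418,287). I'll get the world angles and the j6 margin.

Run:
```python
from h import *
im,K,W=snap("wrist")
f=lambda u,v,z:ray(K,W,(215+u/4,75+v/4),z)[:2]
zt=.099
a,b=f(308,210,zt),f(250,380,zt); print("bar",a,b,(a+b)/2,np.linalg.norm(a-b),"ang",np.arctan2(*(a-b)[::-1]))
zb=.06
T={n:f(u,v,zb) for n,u,v in [("zero",247,422),("green",215,150),("red",418,287),("t3",287,137),("t1",144,335),("t35",355,160),("t4",404,215),("t2",160,197),("t15",135,265)]}
P=np.array(list(T.values())); A=np.c_[2*P,np.ones(len(P))]; c=np.linalg.lstsq(A,(P**2).sum(1),rcond=None)[0]; print("centre",c[:2],"r",np.sqrt(c[2]+c[0]**2+c[1]**2))
for n,p in T.items(): print(n,np.arctan2(*(p-c[:2])[::-1]).round(3))
for z in(.05,.055,.06): print(z,[f(*q,z).round(4).tolist() for q in((122,45),(508,130),(415,500),(60,425))])
o=bot.get_obs();print(o["joint_pos"],R.from_quat(o["tool_rot"]).as_matrix()[:2,0])
```

```text
bar [ 0.64323819 -0.08702599] [ 0.60045975 -0.08470812] [ 0.62184897 -0.08586706] 0.04284119108939056 ang -0.054130282301759924
centre [ 0.61965607 -0.0861367 ] r 0.03799970413577772
zero -3.077
green 0.705
red -1.313
t3 0.202
t1 2.206
t35 -0.291
t4 -0.8
t2 1.202
t15 1.707
0.05 [[0.6672, -0.031], [0.6742, -0.1345], [0.5704, -0.1413], [0.5643, -0.0387]]
0.055 [[0.6672, -0.0315], [0.6741, -0.1337], [0.5716, -0.1404], [0.5656, -0.0391]]
0.06 [[0.6672, -0.032], [0.674, -0.1329], [0.5728, -0.1395], [0.5669, -0.0395]]
[-1.52688796e-01  4.43011878e-01  4.73845131e-01  1.60126968e+00
  2.71997037e-06  2.71471821e+00] [0.96264595 0.2707631 ]
```

```bash
python3 -m creep '[0.025,0.0045,-0.05,-0.328,0.085,0.025,0.0045,-0.05,-0.328,0.085,0.025,0.0045,-0.1,-0.328,0.06,0.025,0.0045,-0.14,-0.328,0.06,0.025,0.0045,-0.18,-0.328,0.06,0.025,0.0045,-0.18,-0.328,0.06,0.025,0.0045,-0.18,-0.328,0.06,0.025,0.0045,-0.18,-0.328,0.06]'
python3 -m creep '[0,0,-0.025,0,0.05,0,0,-0.05,0,0.045,0,0,-0.05,0,0.045,0,0,-0.05,0,0.045,0,0,-0.05,0,0.04,0,0,-0.05,0,0.04]'
python3 - <<'E'
from h import *
look(["dial_grip"],zs=(.08,),cam="side",name="s2.png"); print(bot.get_obs()["joint_pos"])
E
```

```text
clock: 4.7
eef_pos: [0.6218, -0.0869, 0.1231]
tool_rot: [1.0, -0.027, 0.001, 0.0]
ft_force: [0.1, 0.3, 1.0]
grip_width: 0.0601
grasp_force: 0.0
clock: 5.2
eef_pos: [0.623, -0.0871, 0.0746]
tool_rot: [1.0, -0.027, 0.003, 0.0]
ft_force: [-1.2, 0.7, -0.5]
grip_width: 0.0398
grasp_force: 0.0
side campos [0.036 0.882 0.79 ] f 431
dial_grip 0.67 [268. 185.] [0.6232, -0.0929]
[-1.38861807e-01  5.90993496e-01  1.16414216e-01  1.09217584e+00
  1.08161298e-05  3.05595093e+00]
```

```bash
python3 -m creep '[0,0,-0.003,0,0.02,0,0,-0.003,0,0.012,0,0,-0.003,0,0.01,0,0,-0.003,0,0.008,0,0,-0.003,0,0.008,0,0,-0.003,0,0.008]'
```

```text
clock: 5.8
eef_pos: [0.6232, -0.0841, 0.0724]
tool_rot: [1.0, -0.026, 0.003, -0.002]
ft_force: [-2.3, 7.3, 12.9]
grip_width: 0.014
grasp_force: 63.4
```

```bash
python3 -m creep '[-0.001,0.002,0.002,0.1,0.008,-0.001,0.002,0.002,0.2,0.008,-0.001,0.002,0.002,0.3,0.008,-0.001,0.002,0.002,0.4,0.008,-0.001,0.002,0.002,0.5,0.008,-0.001,0.002,0.002,0.6,0.008,-0.001,0.002,0.002,0.7,0.008,-0.001,0.002,0.002,0.8,0.008,-0.001,0.002,0.002,0.8,0.008]'
```

```text
clock: 6.55
eef_pos: [0.6226, -0.0825, 0.0725]
tool_rot: [0.93, 0.367, 0.004, -0.001]
ft_force: [2.7, 5.3, 4.5]
grip_width: 0.0145
grasp_force: 62.5
```

```bash
python3 -m creep '[-0.001,-0.001,0,0.12,0.008,-0.001,-0.001,0,0.24,0.008,-0.001,-0.001,0,0.36,0.008,-0.001,-0.001,0,0.48,0.008,-0.001,-0.001,0,0.6,0.008,-0.001,-0.001,0,0.72,0.008,-0.001,-0.001,0,0.84,0.008,-0.001,-0.001,0,0.96,0.008,-0.001,-0.001,0,1.08,0.008,-0.001,-0.001,0,1.2,0.008]'
python3 -m creep '[0,0,0,0.12,0.008,0,0,0,0.24,0.008,0,0,0,0.36,0.008,0,0,0,0.48,0.008,0,0,0,0.6,0.008,0,0,0,0.72,0.008,0,0,0,0.84,0.008,0,0,0,0.96,0.008,0,0,0,1.08,0.008,0,0,0,1.16,0.008]'
```

```text
clock: 7.38
eef_pos: [0.6203, -0.0819, 0.0725]
tool_rot: [0.559, 0.829, 0.004, -0.0]
ft_force: [1.0, 9.1, 7.4]
grip_width: 0.0141
grasp_force: 62.7
clock: 8.22
eef_pos: [0.619, -0.0838, 0.0725]
tool_rot: [0.014, 1.0, 0.002, 0.001]
ft_force: [-3.1, 4.0, 8.1]
grip_width: 0.0142
grasp_force: 63.3
```

```bash
python3 -m creep '[0,0,0,0.06,0.008,0,0,0,0.12,0.008,0,0,0,0.12,0.008,0,0,0,0.12,0.008]'
python3 -m creep '[0,0,0,-0.02,0.02,0,0,0,-0.02,0.05,0,0,0,-0.02,0.05,0,0,0,-0.02,0.05,0,0,0.04,-0.02,0.05,0,0,0.08,-0.02,0.05,-0.0,0,0.12,0,0.05,-0.06,0,0.2,-0.12,0.085,-0.06,-0.03,0.2,-0.3,0.085,-0.06,-0.03,0.2,-0.3,0.085]'
python3 - <<'E'
from h import *
im,K,W=look(["dial_grip","green_mark"],zs=(.08,)); u=proj(K,W,[.62,-.085,.07]).astype(int);print(u)
x,y=max(u[0]-50,0),max(u[1]-50,0)
save(cv2.resize(im[y:y+100,x:x+100],(400,400),interpolation=cv2.INTER_CUBIC),"w3c.png")
E
```

```text
clock: 8.55
eef_pos: [0.619, -0.084, 0.0725]
tool_rot: [-0.042, 0.999, 0.002, 0.001]
ft_force: [-2.5, 5.8, 8.8]
grip_width: 0.0144
grasp_force: 64.0
clock: 9.38
eef_pos: [0.5581, -0.1166, 0.2745]
tool_rot: [0.109, 0.994, -0.001, 0.002]
ft_force: [0.0, -0.9, -0.0]
grip_width: 0.0833
grasp_force: 0.0
wrist campos [ 0.482 -0.099  0.416] f 358
dial_grip 0.91 [330. 235.] [0.623, -0.0819]
green_mark 0.89 [353. 251.] [0.6453, -0.0621]
green_mark 0.49 [542.  61.] [0.5029, 0.1277]
[324 229]
```

View pics/w3c.png

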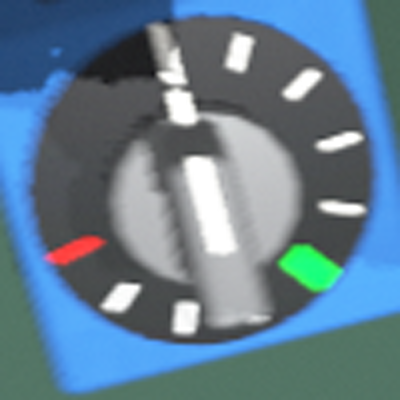

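The pointer (178,105 to 210,220 in the crop) lines up with the long white tick, so the dial is at zero. Next I'll measure the tray.

```bash
python3 -m creep '[-0.02,0.28,0.06,0.2,0.085,-0.02,0.28,0.06,0.2,0.085,-0.02,0.28,0.06,0.2,0.085,-0.02,0.28,0.06,0.2,0.085,-0.02,0.28,0.06,0.2,0.085,-0.02,0.28,0.06,0.2,0.085,-0.02,0.28,0.06,0.2,0.085,-0.02,0.28,0.06,0.2,0.085,-0.02,0.28,0.06,0.2,0.085]'
python3 - <<'E'
from h import *
look(["well","clip","dryer","logger_mid","tweezers","spool","flux"],"w4.png",zs=(0,.02,.04,.07))
print(bot.get_obs()["joint_pos"].round(3) if hasattr(bot.get_obs()["joint_pos"],'round') else bot.get_obs()["joint_pos"])
E
```

```text
clock: 10.28
eef_pos: [0.5384, 0.167, 0.3282]
tool_rot: [0.004, 1.0, -0.0, -0.001]
ft_force: [0.3, -0.2, -0.6]
grip_width: 0.0847
grasp_force: 0.0
wrist campos [0.462 0.169 0.471] f 358
well 0.98 [295. 141.] [0.514, 0.1846] [0.5117, 0.1839] [0.5095, 0.1832] [0.5062, 0.1822]
clip 0.82 [295. 235.] [0.6443, 0.1839] [0.6365, 0.1833] [0.6288, 0.1826] [0.6171, 0.1816]
dryer 0.9 [294. 136.] [0.5074, 0.1831] [0.5055, 0.1824] [0.5035, 0.1818] [0.5006, 0.1809]
logger_mid 0.62 [460. 101.] [0.4657, 0.3922] [0.4656, 0.3827] [0.4654, 0.3732] [0.4652, 0.3589]
spool 0.73 [192. 267.] [0.6927, 0.0355] [0.6829, 0.0411] [0.6731, 0.0468] [0.6584, 0.0553]
flux 0.56 [425. 257.] [0.6794, 0.3711] [0.6701, 0.3625] [0.6609, 0.3539] [0.647, 0.341]
[ 0.294  0.358  0.421  1.633 -0.     0.311]
```

View pics/w4.png

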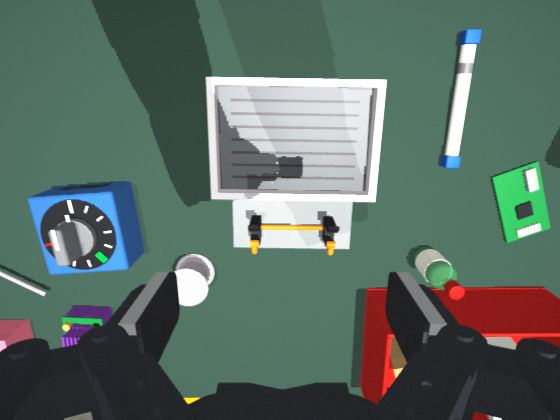

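Run:
```python
import cv2
im=cv2.imread("pics/w4.png")[68:263,197:397]; cv2.imwrite("pics/w4c.png",cv2.resize(im,(600,585),interpolation=cv2.INTER_CUBIC))
```

```text
(no output)
```

View pics/w4c.png

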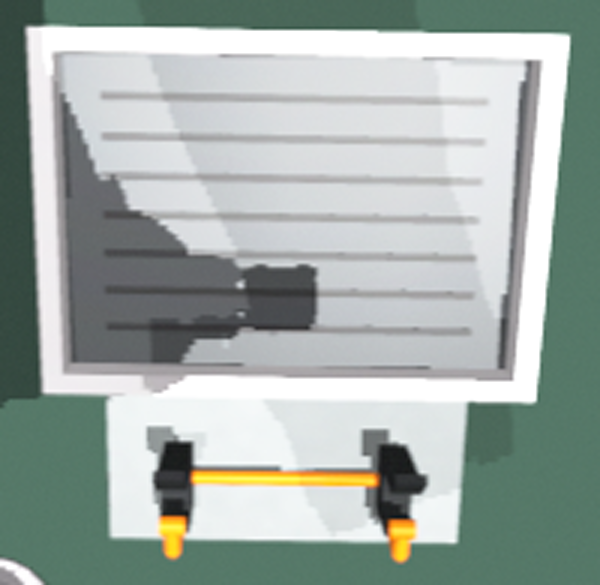

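Run:
```python
from h import *
from scipy.optimize import least_squares
im,K,W=snap("wrist")
px=lambda c:np.array([197,68])+np.array(c)/3-.3
O=[(27,27),(570,37),(537,402),(44,393)]; I=[(53,52),(541,61),(513,380),(66,374)]
s=[(-1,-1),(-1,1),(1,1),(1,-1)]
def pts(p,w,d,hz): 
    c,sn=np.cos(p[2]),np.sin(p[2]); return [np.array([p[0]+c*a*w/2-sn*b*d/2,p[1]+sn*a*w/2+c*b*d/2,hz]) for a,b in s]
def f(p):
    r=[proj(K,W,q)-px(c) for q,c in zip(pts(p,.137,.195,p[3]),O)]+[proj(K,W,q)-px(c) for q,c in zip(pts(p,.121,.179,p[3]),I)]
    return np.ravel(r)
for z in(None,.04,.06):
    r=least_squares(f if z is None else (lambda p:f(np.append(p,z))),[.51,.18,0,.05] if z is None else [.51,.18,0]); print(r.x.round(4),r.fun.reshape(-1,2).round(1).tolist())
for n,c,z in [("deckTL",(107,395),.04),("deckBR",(457,543),.04),("deckBL",(108,537),.04),("deckTR",(467,400),.04),("forkL",(175,460),.08),("forkR",(397,470),.08)]: print(n,ray(K,W,px(c),z).round(4))
```

```text
[ 0.51    0.1784 -0.032   0.0596] [[0.6, 0.3], [-0.6, -0.1], [-1.2, -0.4], [0.3, 0.2], [-0.3, -0.1], [1.0, -0.4], [0.7, 0.4], [-0.6, 0.1]]
[ 0.5115  0.1791 -0.0319] [[4.8, 2.6], [-4.9, 2.1], [-4.6, -3.6], [3.9, -2.9], [3.4, 1.9], [-2.9, 1.4], [-2.4, -2.5], [2.7, -2.7]]
[ 0.51    0.1784 -0.032 ] [[0.5, 0.2], [-0.5, -0.1], [-1.1, -0.3], [0.2, 0.2], [-0.4, -0.2], [1.1, -0.4], [0.8, 0.5], [-0.7, 0.2]]
deckTL [0.5818 0.1006 0.04  ]
deckBR [0.6512 0.2493 0.04  ]
deckBL [0.6459 0.0974 0.04  ]
deckTR [0.5864 0.251  0.04  ]
forkL [0.5972 0.1313 0.08  ]
forkR [0.6027 0.2171 0.08  ]
```

Tray fit: centre (0.510, 0.178), yaw −0.032, rim at z 0.06, floor at 0.04; the clip should be near (0.618, 0.175, 0.07). Next I'll look at the modules from above.

```bash
python3 -m creep '[-0.04,-0.42,0.02,-1.2,0.085,-0.04,-0.42,0.02,-1.2,0.085,-0.04,-0.42,0.02,-1.2,0.085,-0.04,-0.42,0.02,-1.2,0.085,-0.04,-0.42,0.02,-1.2,0.085,-0.04,-0.42,0.02,-1.2,0.085,-0.04,-0.42,0.02,-1.2,0.085,-0.04,-0.42,0.02,-1.2,0.085,-0.04,-0.42,0.02,-1.2,0.085,-0.04,-0.42,0.02,-1.2,0.085]'
python3 -m creep '[0,0,0,-0.4,0.085,0,0,0,-0.4,0.085,0,0,0,-0.4,0.085,0,0,0,-0.4,0.085,0,0,0,-0.4,0.085]'
cat >> h.py <<'E'
def mods(im,K,W,z=.032):
    """green boards -> (centre xy, yaw of long axis, lengths, mean purple share)"""
    h=cv2.cvtColor(im,cv2.COLOR_RGB2HSV)
    g=cv2.inRange(h,(45,150,60),(75,255,255)); pu=cv2.inRange(h,(130,100,40),(160,255,255))
    m=cv2.morphologyEx(g,cv2.MORPH_CLOSE,np.ones((13,13)))
    out=[]
    for c in cv2.findContours(m,cv2.RETR_EXTERNAL,cv2.CHAIN_APPROX_NONE)[0]:
        if cv2.contourArea(c)<600: continue
        mm=cv2.drawContours(np.zeros_like(g),[c],-1,255,-1)
        q=np.argwhere(mm&g)[:,::-1]
        P=np.array([ray(K,W,p,z)[:2] for p in cv2.convexHull(q.astype(np.int32))[:,0]],np.float32)
        (x,y),(a,b),t=cv2.minAreaRect(P*1000); t=np.deg2rad(t)
        if a<b: a,b,t=b,a,t+np.pi/2
        hull=cv2.drawContours(np.zeros_like(g),[cv2.convexHull(c)],-1,255,-1)
        out.append((x/1000,y/1000,t%np.pi,a,b)); 
        print("board px",c[:,0].mean(0).round(),"xy",round(x/1000,4),round(y/1000,4),"yaw",round(t%np.pi,3),"size",round(a),round(b),"purple",(pu[hull>0]>0).mean().round(2))
    return out
def fix(): 
    o=bot.get_obs(); r=R.from_quat(o["tool_rot"]).as_matrix()
    print("tcp",np.round(o["eef_pos"],4),"yaw",round(np.arctan2(r[1,0],r[0,0]),3),"j6",round(o["joint_pos"][5],2),"t",round(o["clock"],1),"w",round(o["grip_width"],3),"gf",round(o["grasp_force"],0),"F",np.round(o["ft_force"],1))
E
python3 - <<'E'
from h import *
fix(); im,K,W=look(["module_long","module_mid1","module_short1"],"w5.png"); mods(im,K,W)
E
```

```text
clock: 11.57
eef_pos: [0.4983, -0.2525, 0.3506]
tool_rot: [0.573, 0.819, 0.0, 0.0]
ft_force: [0.7, 0.2, 0.8]
grip_width: 0.0851
grasp_force: 0.0
clock: 11.98
eef_pos: [0.4989, -0.2505, 0.3501]
tool_rot: [0.722, 0.692, 0.0, 0.0]
ft_force: [-0.0, -0.3, -0.8]
grip_width: 0.0853
grasp_force: 0.0
tcp [ 0.4989 -0.2505  0.3501] yaw 1.528 j6 1.15 t 12.0 w 0.085 gf 0.0 F [-0.  -0.3 -0.8]
wrist campos [ 0.501 -0.175  0.492] f 358
module_long 0.92 [230. 229.] [0.4163, -0.3542]
module_long 0.86 [522.  41.] [0.8037, -0.1194]
module_long 0.75 [176. 322.] [0.3166, -0.5083]
module_long 0.73 [104. 250.] [0.226, -0.3794]
module_short1 0.82 [249. 140.] [0.4536, -0.2272]
module_short1 0.76 [315. 260.] [0.5401, -0.4103]
board px [530. 334.] xy 0.8559 -0.5325 yaw 0.122 size 88 49 purple 0.0
board px [318. 269.] xy 0.542 -0.4111 yaw 1.833 size 61 56 purple 0.0
board px [535. 267.] xy 0.8463 -0.4197 yaw 0.189 size 71 65 purple 0.0
board px [ 98. 257.] xy 0.2261 -0.3765 yaw 0.111 size 111 56 purple 0.51
board px [228. 233.] xy 0.4186 -0.3492 yaw 1.011 size 111 56 purple 0.0
board px [314. 173.] xy 0.5373 -0.2703 yaw 1.154 size 84 57 purple 0.0
board px [525.  38.] xy 0.7939 -0.1198 yaw 3.082 size 81 56 purple 0.41
```

View pics/w5.png

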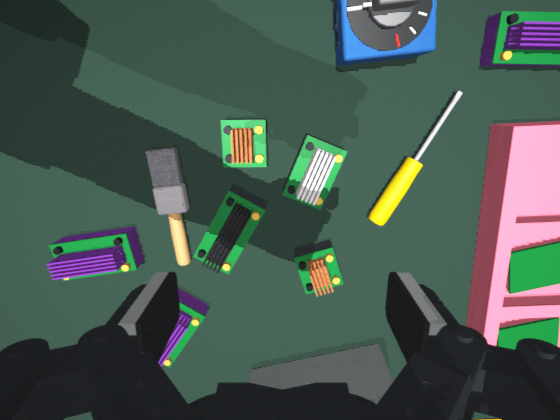

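The picture confirms black long (228,233), silver mid (314,173), coppers (318,269) and (244,143). I'll grasp the long one now.

```bash
python3 -m creep '[-0.0803,-0.0987,-0.05,-0.517,0.05,-0.0803,-0.0987,-0.05,-0.517,0.05,-0.0803,-0.0987,-0.05,-0.517,0.05,-0.0803,-0.0987,-0.1,-0.517,0.05,-0.0803,-0.0987,-0.14,-0.517,0.05,-0.0803,-0.0987,-0.18,-0.517,0.05,-0.0803,-0.0987,-0.22,-0.517,0.05,-0.0803,-0.0987,-0.25,-0.517,0.05,-0.0803,-0.0987,-0.25,-0.517,0.05,-0.0803,-0.0987,-0.25,-0.517,0.05]'
python3 -c "
from h import *
fix()"
python3 -m creep '[0,0,-0.03,0,0.05,0,0,-0.061,0,0.05,0,0,-0.061,0,0.05,0,0,-0.061,0,0.03,0,0,-0.061,0,0.015,0,0,-0.061,0,0.015,0,0,-0.061,0,0.015,0,0,-0.061,0,0.015]'
```

```text
clock: 13.02
eef_pos: [0.4175, -0.3473, 0.0986]
tool_rot: [0.875, 0.484, -0.001, -0.003]
ft_force: [0.4, 0.2, 0.9]
grip_width: 0.0498
grasp_force: 0.0
tcp [ 0.4175 -0.3473  0.0986] yaw 1.011 j6 1.44 t 13.0 w 0.05 gf 0.0 F [0.4 0.2 0.9]
clock: 13.68
eef_pos: [0.4212, -0.3506, 0.0425]
tool_rot: [0.875, 0.484, 0.001, 0.003]
ft_force: [0.6, -0.0, 8.0]
grip_width: 0.0226
grasp_force: 60.2
```

```bash
python3 -m creep '[0,0,0.03,0,0.015,0,0.0,0.06,0,0.015,0,0.03,0.1,0,0.015,0.02,0.06,0.13,0,0.015,0.03,0.09,0.16,0.1,0.015,0.05,0.12,0.19,0.2,0.015,0.06,0.15,0.22,0.3,0.015,0.07,0.18,0.25,0.4,0.015,0.08,0.21,0.28,0.5,0.015,0.09,0.24,0.29,0.528,0.015]'
python3 -m creep '[0,0.04,0,0,0.015,0,0.08,0,0,0.015,0,0.12,0,0,0.015,0,0.16,0,0,0.015,0,0.2,0,0,0.015,0,0.24,0,0,0.015,0,0.28,0,0,0.015,0,0.32,0,0,0.015,0,0.35,0,0,0.015,0,0.35,0,0,0.015]'
python3 - <<'E'
from h import *
fix(); im,K,W=look(["well","clip"],zs=(.04,.07)); 
save(cv2.resize(im[60:300,130:430],(750,600),interpolation=cv2.INTER_CUBIC),"w6.png")
E
```

```text
clock: 14.52
eef_pos: [0.505, -0.1208, 0.326]
tool_rot: [0.718, 0.696, 0.001, 0.002]
ft_force: [1.1, 0.4, -1.9]
grip_width: 0.0228
grasp_force: 59.7
clock: 15.35
eef_pos: [0.5038, 0.2341, 0.3219]
tool_rot: [0.716, 0.698, 0.001, -0.001]
ft_force: [0.6, 0.1, -2.2]
grip_width: 0.0229
grasp_force: 64.9
tcp [0.5038 0.2341 0.3219] yaw 1.545 j6 2.03 t 15.3 w 0.023 gf 65.0 F [ 0.6  0.1 -2.2]
wrist campos [0.504 0.31  0.464] f 358
clip 0.61 [382. 214.] [0.6246, 0.1697] [0.6161, 0.1796]
```

View pics/w6.png

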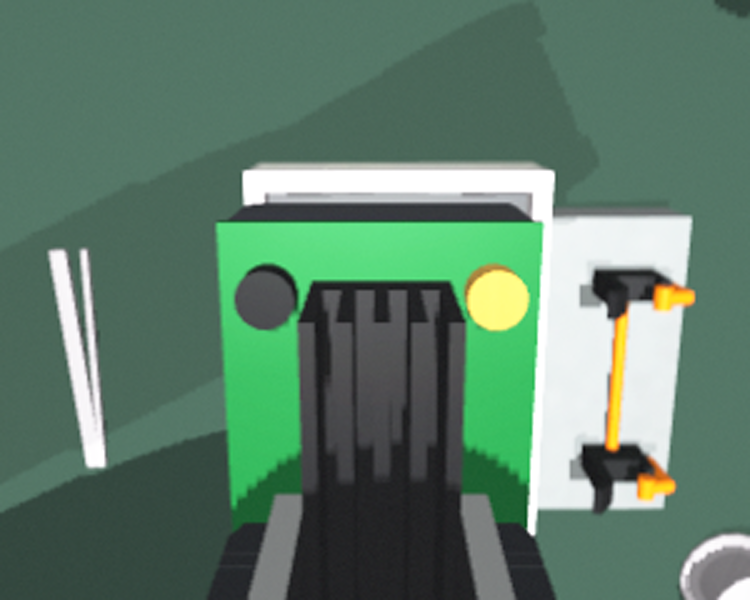

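Run:
```python
from h import *
im,K,W=snap("wrist"); px=lambda c:np.array([130,60])+np.array(c)/2.5-.3
c,s=np.cos(-.032),np.sin(-.032)
tw=lambda x,y,z:np.array([.51+c*x-s*y,.1784+s*x+c*y,z])
for n,u,l in [("TL",(243,172),(-.0685,.0975,.06)),("TR",(554,170),(.0685,.0975,.06)),("deckR",(691,216),(.1385,.075,.04)),("deckB",(663,509),(.1385,-.075,.04))]:
    w=ray(K,W,px(u),l[2]); print(n,w.round(4),(w-tw(*l)).round(4))
a,b=[ray(K,W,px(u),.3114) for u in((217,222),(544,222))]; o=np.array(bot.get_obs()["eef_pos"]); print("board end mid rel tcp",((a+b)/2-o).round(4),np.linalg.norm(a-b),np.arctan2(*(b-a)[1::-1]))
```

```text
TL [0.4429 0.2741 0.06  ] [-0.0018 -0.004   0.    ]
TR [0.5803 0.2706 0.06  ] [-0.0012 -0.0031  0.    ]
deckR [0.649  0.2457 0.04  ] [-0.0018 -0.0033 -0.    ]
deckB [0.6452 0.0942 0.04  ] [-0.0008 -0.0048 -0.    ]
board end mid rel tcp [-0.0002  0.0562 -0.0109] 0.055636904344853945 -0.031547195799365844
```

```bash
python3 -m creep '[-0.0273,-0.04,-0.03,0,0.015,-0.0273,-0.08,-0.06,0,0.015,-0.0273,-0.089,-0.1,0,0.015,-0.0273,-0.089,-0.14,0,0.015,-0.0273,-0.089,-0.17,0,0.015,-0.0273,-0.089,-0.19,0,0.015,-0.0273,-0.089,-0.19,0,0.015,-0.0273,-0.089,-0.19,0,0.015]'
python3 - <<'E'
from h import *
fix(); im,K,W=look([]); save(im,"w7.png")
E
```

```text
clock: 16.22
eef_pos: [0.4766, 0.1379, 0.1315]
tool_rot: [0.72, 0.694, -0.001, -0.001]
ft_force: [0.4, 0.1, -1.5]
grip_width: 0.0226
grasp_force: 64.9
tcp [0.4766 0.1379 0.1315] yaw 1.535 j6 1.89 t 16.2 w 0.023 gf 65.0 F [ 0.4  0.1 -1.5]
wrist campos [0.478 0.214 0.274] f 358
```

View pics/w7.png

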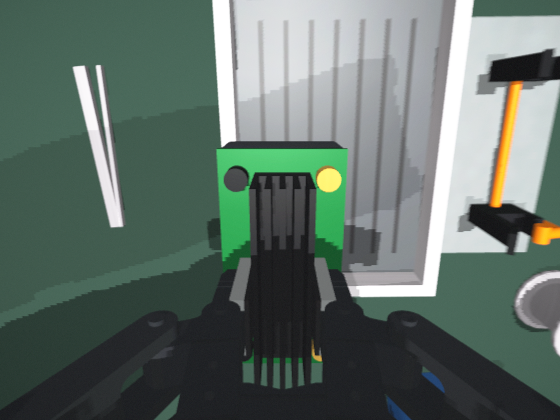

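Run:
```python
from h import *
im,K,W=snap("wrist"); fix()
for n,u,z in [("BRout",(437,297),.06),("rightout_top",(472,10),.06),("leftout",(215,5),.06),("boardend L",(217,150),.121),("R",(347,150),.121)]: print(n,ray(K,W,u,z).round(4))
```

```text
tcp [0.4792 0.1394 0.1342] yaw 1.537 j6 1.89 t 16.3 w 0.023 gf 65.0 F [ 0.8  0.3 -1.3]
BRout [0.5805 0.0815 0.06  ]
rightout_top [0.583  0.2565 0.06  ]
leftout [0.445  0.2636 0.06  ]
boardend L [0.4506 0.1944 0.121 ]
R [0.5064 0.1924 0.121 ]
```

```bash
python3 -m creep '[0,0,0,0,0.015,0,0,0,0,0.015,0,0,0,0,0.015]'
python3 - <<'E'
from h import *
for i in range(2): im,K,W=snap("wrist"); fix()
h=cv2.cvtColor(im,cv2.COLOR_RGB2HSV); w=((h[...,2]>215)&(h[...,1]<25)).astype(int)
def runs(v): 
    d=np.flatnonzero(np.diff(np.r_[0,v,0])); return [(a,b) for a,b in zip(d[::2],d[1::2]) if b-a>5]
for r in (20,60,100,140,220,250,270): print("row",r,runs(w[r]))
for c in (360,380,400,420,430): print("col",c,runs(w[:,c]))
g=cv2.inRange(h,(45,150,60),(75,255,255))>0
for r in (165,220): x=np.flatnonzero(g[r]);print("green row",r,x.min(),x.max())
for c in (230,300,340): x=np.flatnonzero(g[:260,c]);print("green col",c,x.min())
save(im,"w8.png")
E
```

```text
clock: 16.57
eef_pos: [0.4785, 0.1399, 0.1333]
tool_rot: [0.719, 0.695, 0.001, 0.001]
ft_force: [-0.7, 0.4, -2.2]
grip_width: 0.0226
grasp_force: 64.9
tcp [0.4781 0.1399 0.1329] yaw 1.538 j6 1.89 t 16.6 w 0.022 gf 65.0 F [-0.4  0.4 -1.4]
tcp [0.4779 0.1398 0.1326] yaw 1.538 j6 1.89 t 16.7 w 0.023 gf 65.0 F [ 0.5 -0.9 -2.3]
row 20 [(np.int64(211), np.int64(227)), (np.int64(234), np.int64(324)), (np.int64(449), np.int64(464))]
row 60 [(np.int64(213), np.int64(229)), (np.int64(234), np.int64(255)), (np.int64(261), np.int64(280)), (np.int64(285), np.int64(304)), (np.int64(310), np.int64(328)), (np.int64(444), np.int64(480)), (np.int64(509), np.int64(518))]
row 100 [(np.int64(78), np.int64(89)), (np.int64(216), np.int64(231)), (np.int64(241), np.int64(247)), (np.int64(439), np.int64(496)), (np.int64(513), np.int64(534))]
row 140 [(np.int64(88), np.int64(98)), (np.int64(218), np.int64(232)), (np.int64(435), np.int64(491)), (np.int64(506), np.int64(534))]
row 220 [(np.int64(107), np.int64(119)), (np.int64(426), np.int64(452))]
row 250 [(np.int64(422), np.int64(498))]
row 270 [(np.int64(420), np.int64(433))]
col 360 [(np.int64(288), np.int64(299))]
col 380 [(np.int64(287), np.int64(298))]
col 400 [(np.int64(287), np.int64(298))]
col 420 [(np.int64(264), np.int64(298))]
col 430 [(np.int64(178), np.int64(288))]
green row 165 218 345
green row 220 220 342
green col 230 150
green col 300 148
green col 340 148
```

```bash
cat > t.py <<'E'
from h import *
im,K,W=snap("wrist"); fix()
f=lambda u,v,z=.06:ray(K,W,(u-.5,v-.5),z)[:2]
L=np.array([f(227,20.5),f(229,60.5),f(231,100.5),f(232,140.5)]);Rr=np.array([f(449,20.5),f(444,60.5),f(439,100.5),f(435,140.5),f(426,220.5),f(420,270.5)])
B=np.array([f(360.5,288),f(380.5,287),f(400.5,287)]);Bo=np.array([f(360.5,299),f(380.5,298),f(400.5,298)])
for n,a in zip("LRB",(L,Rr,B)): print(n,a.round(4).tolist())
print("Bo",Bo.round(4).tolist())
for z in (.122,): print([f(*q,z).round(4).tolist() for q in((218,165.5),(346,165.5),(220,220.5),(343,220.5),(230.5,150),(300.5,148),(340.5,148))])
E
python3 t.py
```

```text
tcp [0.4777 0.1397 0.1323] yaw 1.538 j6 1.89 t 16.7 w 0.023 gf 65.0 F [-0.3 -0.5 -2.4]
L [[0.45, 0.257], [0.4495, 0.237], [0.4491, 0.2157], [0.448, 0.193]]
R [[0.5699, 0.2532], [0.5692, 0.2331], [0.5685, 0.2118], [0.5683, 0.1891], [0.5672, 0.139], [0.5663, 0.104]]
B [[0.5272, 0.0922], [0.5407, 0.0925], [0.5541, 0.0921]]
Bo [[0.5275, 0.0838], [0.5411, 0.0841], [0.5547, 0.0837]]
[[0.45, 0.1891], [0.5051, 0.1874], [0.4487, 0.1641], [0.5042, 0.1623], [0.4559, 0.1956], [0.4856, 0.1955], [0.5026, 0.1949]]
```

```bash
cat > t2.py <<'E'
from h import *
from scipy.optimize import least_squares
c=bot.camera("wrist");K=np.array(c["camera_matrix"]);TC=np.array(c["T_tool_cam"])
def T(p,q): M=np.eye(4);M[:3,:3]=R.from_quat(q).as_matrix();M[:3,3]=p;return M
A=T([.5384,.167,.3282],[.004,1,0,-.001]);B=T([.5038,.2341,.3219],[.716,.698,.001,-.001]);C=T([.4779,.1398,.1326],[.719,.695,.001,.001])
pa=lambda c:np.array([197,68])+np.array(c)/3-.3; pb=lambda c:np.array([130,60])+np.array(c)/2.5-.3
obs=[]
s=[(-1,-1),(-1,1),(1,1),(1,-1)]
for (a,b),o,i in zip(s,[(27,27),(570,37),(537,402),(44,393)],[(53,52),(541,61),(513,380),(66,374)]):
    obs+=[(A,pa(o),(a*.0685,b*.0975,.06),None),(A,pa(i),(a*.0605,b*.0895,.06),None)]
for u,l in [((243,172),(-.0685,.0975,.06)),((554,170),(.0685,.0975,.06)),((691,216),(None,.075,.04)),((663,509),(None,-.075,.04))]:
    if l[0] is not None: obs.append((B,pb(u),l,None))
    else: obs.append((B,pb(u),(.1385,l[1],l[2]),None))
lin=[(C,(x-.5,y),'x',-.0605) for x,y in((227,20),(229,60),(231,100),(232,140))]+[(C,(x-.5,y),'x',.0605) for x,y in((449,20),(444,60),(439,100),(435,140),(426,220),(420,270))]+[(C,(x,y-.5),'y',-.0895) for x,y in((360,288),(380,287),(400,287))]+[(C,(x,y-.5),'y',-.0975) for x,y in((360,299),(380,298),(400,298))]
def cam(M,p): 
    E=np.eye(4);E[:3,3]=p[3:6];E[:3,:3]=R.from_rotvec(p[6:9]).as_matrix();return M@TC@E
def f(p):
    c,s=np.cos(p[2]),np.sin(p[2]); r=[]
    for M,u,l,_ in obs:
        w=ray(K,cam(M,p),u,l[2])[:2]; r+=list(1000*(w-[p[0]+c*l[0]-s*l[1],p[1]+s*l[0]+c*l[1]]))
    for M,u,k,v in lin:
        w=ray(K,cam(M,p),u,.06)[:2]-p[:2]; l=(c*w[0]+s*w[1],-s*w[0]+c*w[1]); r.append(1000*(l[0 if k=='x' else 1]-v))
    return np.r_[r,p[3:6]/.002,p[6:9]/.005]
r=least_squares(f,[.51,.178,-.03]+[0]*6);print(r.x.round(4));print(r.fun[:24].reshape(-1,2).round(1).tolist(),r.fun[24:].round(1))
np.save("bias.npy",r.x[3:])
E
python3 t2.py
```

```text
[ 5.099e-01  1.811e-01 -2.420e-02  1.300e-03  1.000e-03 -1.200e-03
  2.200e-03  3.000e-04  7.000e-04]
[[-0.1, -0.6], [0.3, 0.4], [0.2, 0.4], [0.5, -1.3], [0.3, 1.1], [-0.7, -1.2], [-0.3, -0.1], [-0.2, 0.9], [-0.5, 0.0], [0.4, 0.7], [-0.0, 0.4], [0.4, -1.1]] [ 0.3  0.3  0.3 -0.3  0.1 -0.1 -0.4 -0.1 -0.1 -0.3 -0.1  0.5  0.4 -0.5
  0.1 -0.1  0.7  0.5 -0.6  0.4  0.1  0.1]
```

```bash
cat >> h.py <<'E'
_b=np.load("bias.npy"); _E=np.eye(4);_E[:3,3]=_b[:3];_E[:3,:3]=R.from_rotvec(_b[3:]).as_matrix(); _snap=snap
def snap(cam):
    im,K,W=_snap(cam); return im,K,(W@_E if cam=="wrist" else W)
E
python3 t.py
python3 - <<'E'
c,s=.9997,-.0242
for n,x,y in [("long",-.030,-.0315),("shortA",-.030,.0565),("mid",.030,-.043),("shortB",.030,.052),("clip",.108,0)]: print(n,round(.5099+c*x-s*y,4),round(.1811+s*x+c*y,4))
E
```

```text
tcp [0.4773 0.1397 0.1319] yaw 1.538 j6 1.89 t 16.8 w 0.023 gf 65.0 F [-0.8  1.2 -1.6]
L [[0.4508, 0.2569], [0.4504, 0.2368], [0.4499, 0.2154], [0.4488, 0.1926]]
R [[0.5713, 0.253], [0.5705, 0.2328], [0.5698, 0.2114], [0.5696, 0.1886], [0.5685, 0.1383], [0.5674, 0.1032]]
B [[0.5283, 0.0914], [0.5417, 0.0918], [0.5552, 0.0913]]
Bo [[0.5285, 0.083], [0.5421, 0.0833], [0.5558, 0.0829]]
[[0.4508, 0.1886], [0.5062, 0.1867], [0.4495, 0.1634], [0.5053, 0.1616], [0.4567, 0.1951], [0.4866, 0.1949], [0.5037, 0.1944]]
long 0.4791 0.1503
shortA 0.4813 0.2383
mid 0.5389 0.1374
shortB 0.5411 0.2324
clip 0.6179 0.1785
```

```bash
python3 -m creep '[0.0015,0.0105,0,0.009,0.015,0.0015,0.0105,0,0.009,0.015,0.0015,0.0105,-0.01,0.009,0.015,0.0015,0.0105,-0.02,0.009,0.015,0.0015,0.0105,-0.03,0.009,0.015,0.0015,0.0105,-0.04,0.009,0.015,0.0015,0.0105,-0.047,0.009,0.015,0.0015,0.0105,-0.047,0.009,0.015,0.0015,0.0105,-0.047,0.009,0.015,0.0015,0.0105,-0.047,0.009,0.015]'
```

```text
clock: 17.65
eef_pos: [0.4788, 0.1499, 0.0843]
tool_rot: [0.716, 0.699, -0.0, -0.0]
ft_force: [-1.2, 0.1, -2.5]
grip_width: 0.0228
grasp_force: 65.3
```

```bash
python3 -m creep '[0,0,-0.001,0,0.015,0,0,-0.0015,0,0.03,0,0,-0.0015,0,0.045,0,0,-0.0015,0,0.045,0,0,0.03,0,0.045,0,0,0.07,0,0.045,0,0.01,0.11,0,0.06,0,0.03,0.15,0,0.06,0,0.06,0.19,0,0.06,0,0.06,0.19,0,0.06]'
python3 - <<'E'
from h import *
fix(); im,K,W=look([]); mods(im,K,W,.072)
E
python3 -m creep '[0,-0.04,0,0,0.06,0,-0.08,0.02,0,0.06,0,-0.12,0.04,0,0.06,0,-0.16,0.06,0,0.06,0,-0.2,0.07,0,0.06,0,-0.24,0.08,0,0.06,0,-0.28,0.08,0,0.06,0,-0.32,0.08,0,0.06,0,-0.36,0.08,0,0.06,0,-0.4,0.08,0,0.06]'
python3 -m creep '[0.02,-0.04,0,0,0.06,0.02,-0.06,0,0,0.06,0.02,-0.06,0,0,0.06,0.02,-0.06,0,0,0.06]'
sed -i 's/(45,150,60),(75,255,255)); pu/(45,110,35),(78,255,255)); pu/' h.py
python3 - <<'E'
from h import *
fix(); im,K,W=look(["module_short1"],zs=(0,)); mods(im,K,W); save(im,"w9.png"); fix()
E
```

```text
clock: 18.48
eef_pos: [0.4812, 0.2134, 0.2816]
tool_rot: [0.715, 0.699, 0.006, 0.002]
ft_force: [0.7, 0.7, 1.4]
grip_width: 0.0603
grasp_force: 0.0
tcp [0.4812 0.2134 0.2816] yaw 1.549 j6 2.01 t 18.5 w 0.06 gf 0.0 F [0.7 0.7 1.4]
wrist campos [0.481 0.288 0.426] f 358
board px [279. 234.] xy 0.4788 0.1511 yaw 1.546 size 109 55 purple 0.0
clock: 19.37
eef_pos: [0.4778, -0.1911, 0.354]
tool_rot: [0.716, 0.698, -0.0, -0.0]
ft_force: [0.8, 0.3, -0.2]
grip_width: 0.0599
grasp_force: 0.0
clock: 19.7
eef_pos: [0.4981, -0.2502, 0.3529]
tool_rot: [0.717, 0.697, -0.0, -0.002]
ft_force: [-0.6, -0.6, -0.4]
grip_width: 0.0602
grasp_force: 0.0
tcp [ 0.4981 -0.2502  0.3529] yaw 1.544 j6 1.13 t 19.7 w 0.06 gf 0.0 F [-0.6 -0.6 -0.4]
wrist campos [ 0.5   -0.175  0.497] f 358
module_short1 0.95 [248. 140.] [0.4505, -0.2264]
module_short1 0.57 [317. 261.] [0.5453, -0.4117]
board px [536. 338.] xy 0.8642 -0.5412 yaw 0.191 size 81 64 purple 0.0
board px [318. 270.] xy 0.5433 -0.4111 yaw 1.83 size 62 58 purple 0.0
board px [534. 271.] xy 0.8499 -0.4197 yaw 0.194 size 74 66 purple 0.0
board px [ 97. 254.] xy 0.2265 -0.3764 yaw 0.112 size 112 57 purple 0.51
board px [315. 173.] xy 0.5391 -0.2699 yaw 1.143 size 86 58 purple 0.0
board px [245. 142.] xy 0.4502 -0.2273 yaw 1.544 size 60 58 purple 0.0
board px [526.  43.] xy 0.7959 -0.119 yaw 3.083 size 80 57 purple 0.4
tcp [ 0.4983 -0.2483  0.3541] yaw 1.547 j6 1.13 t 19.8 w 0.06 gf 0.0 F [ 0.  -0.3 -0. ]
```

```bash
python3 -m creep '[-0.048,0.021,-0.04,0,0.05,-0.048,0.021,-0.08,0,0.05,-0.048,0.021,-0.12,0,0.05,-0.048,0.021,-0.16,0,0.05,-0.048,0.021,-0.2,0,0.05,-0.048,0.021,-0.24,0,0.05,-0.048,0.021,-0.256,0,0.05,-0.048,0.021,-0.256,0,0.05,-0.048,0.021,-0.256,0,0.05,-0.048,0.021,-0.256,0,0.05]'
python3 -c "
from h import *
fix()"
python3 -m creep '[0,0,-0.03,0,0.05,0,0,-0.057,0,0.05,0,0,-0.057,0,0.05,0,0,-0.057,0,0.03,0,0,-0.057,0,0.015,0,0,-0.057,0,0.015,0,0,-0.057,0,0.015,0,0,-0.057,0,0.015]'
```

```text
clock: 20.63
eef_pos: [0.4523, -0.2276, 0.1009]
tool_rot: [0.715, 0.699, 0.001, 0.002]
ft_force: [0.3, -1.0, 0.2]
grip_width: 0.0501
grasp_force: 0.0
tcp [ 0.4523 -0.2276  0.1009] yaw 1.548 j6 1.13 t 20.6 w 0.05 gf 0.0 F [ 0.3 -1.   0.2]
clock: 21.3
eef_pos: [0.4528, -0.2287, 0.0444]
tool_rot: [0.716, 0.699, 0.001, 0.002]
ft_force: [-0.3, 0.5, 7.3]
grip_width: 0.0231
grasp_force: 60.1
```

```bash
python3 -m creep '[0,0,0.03,0,0.015,0,0.02,0.06,0,0.015,0.005,0.04,0.09,0,0.015,0.01,0.07,0.115,0,0.015,0.015,0.11,0.126,0,0.015,0.02,0.15,0.126,0,0.015,0.025,0.19,0.126,0,0.015,0.0288,0.23,0.126,0,0.015,0.0288,0.27,0.126,0,0.015,0.0288,0.31,0.126,0,0.015]'
python3 -m creep '[0,0.04,0,0,0.015,0,0.08,0,0,0.015,0,0.12,0,0,0.015,0,0.156,0,0,0.015,0,0.156,-0.02,0,0.015,0,0.156,-0.04,0,0.015,0,0.156,-0.04,0,0.015,0,0.156,-0.04,0,0.015,0,0.156,-0.04,0,0.015,0,0.156,-0.04,0,0.015]'
python3 - <<'E'
from h import *
fix(); im,K,W=look([]); mods(im,K,W,.118); save(im,"w10.png"); fix()
E
```

```text
clock: 22.13
eef_pos: [0.4799, 0.0842, 0.169]
tool_rot: [0.716, 0.698, 0.001, 0.001]
ft_force: [0.7, 0.1, -1.7]
grip_width: 0.0231
grasp_force: 59.5
clock: 22.97
eef_pos: [0.4807, 0.2382, 0.1294]
tool_rot: [0.716, 0.698, 0.001, 0.0]
ft_force: [-0.1, 0.1, -0.9]
grip_width: 0.0226
grasp_force: 59.3
tcp [0.4807 0.2382 0.1294] yaw 1.546 j6 2.06 t 23.0 w 0.023 gf 59.0 F [-0.1  0.1 -0.9]
wrist campos [0.482 0.313 0.273] f 358
board px [312. 363.] xy 0.4952 0.1823 yaw 1.563 size 29 10 purple 0.0
board px [265. 340.] xy 0.4703 0.1932 yaw 1.076 size 52 20 purple 0.0
board px [281. 230.] xy 0.4804 0.2521 yaw 3.121 size 57 34 purple 0.0
tcp [0.4807 0.2382 0.1294] yaw 1.546 j6 2.06 t 23.0 w 0.023 gf 59.0 F [ 0.5 -0.2 -1.8]
```

```bash
python3 -m creep '[0.0005,0,-0.01,0,0.015,0.0005,0,-0.02,0,0.015,0.0005,0,-0.03,0,0.015,0.0005,0,-0.038,0,0.015,0.0005,0,-0.044,0,0.015,0.0005,0,-0.044,0,0.015,0.0005,0,-0.044,0,0.015]'
```

```text
clock: 23.6
eef_pos: [0.4792, 0.2378, 0.0843]
tool_rot: [0.716, 0.699, -0.001, -0.0]
ft_force: [-4.0, -2.0, 9.0]
grip_width: 0.0228
grasp_force: 61.0
```

```bash
python3 -m creep '[0,0,0,0,0.03,0,0,0,0,0.045,0,0,0,0,0.045,0,0,0.03,0,0.045,0,0,0.07,0,0.045,0,0,0.11,0,0.06,0,0,0.15,0,0.06,0,0,0.19,0,0.06,0,0,0.19,0,0.06]'
python3 - <<'E'
from h import *
fix(); im,K,W=look([]); mods(im,K,W,.072); save(im,"w11.png")
E
python3 -m creep '[0,-0.04,0,0,0.06,0,-0.08,0.02,0,0.06,0,-0.12,0.04,0,0.06,0,-0.16,0.06,0,0.06,0,-0.2,0.07,0,0.06,0,-0.24,0.08,0,0.06,0,-0.28,0.08,0,0.06,0,-0.32,0.08,0,0.06,0,-0.36,0.08,0,0.06,0,-0.4,0.08,0,0.06]'
python3 -m creep '[0.02,-0.04,0,0,0.06,0.02,-0.08,0,0,0.06,0.02,-0.09,0,0,0.06,0.02,-0.09,0,0,0.06,0.02,-0.09,0,0,0.06]'
python3 - <<'E'
from h import *
im,K,W=look([],zs=(0,)); mods(im,K,W); save(im,"w12.png"); fix()
E
```

```text
clock: 24.35
eef_pos: [0.4837, 0.24, 0.2825]
tool_rot: [0.716, 0.699, 0.007, 0.002]
ft_force: [1.1, 0.5, 0.3]
grip_width: 0.0596
grasp_force: 0.0
tcp [0.4837 0.24   0.2825] yaw 1.547 j6 2.06 t 24.4 w 0.06 gf 0.0 F [1.1 0.5 0.3]
wrist campos [0.483 0.314 0.427] f 358
board px [276. 226.] xy 0.4794 0.1826 yaw 1.56 size 173 57 purple 0.0
board px [485.  33.] xy 0.6733 0.3686 yaw 1.72 size 33 28 purple 0.0
clock: 25.23
eef_pos: [0.4796, -0.1625, 0.3523]
tool_rot: [0.716, 0.699, -0.0, -0.001]
ft_force: [0.6, 1.0, 0.2]
grip_width: 0.0601
grasp_force: 0.0
clock: 25.65
eef_pos: [0.4998, -0.2507, 0.3519]
tool_rot: [0.716, 0.698, -0.0, -0.002]
ft_force: [-0.3, 1.0, 0.4]
grip_width: 0.06
grasp_force: 0.0
wrist campos [ 0.502 -0.176  0.496] f 358
board px [535. 338.] xy 0.8651 -0.5412 yaw 0.194 size 79 65 purple 0.0
board px [316. 271.] xy 0.5434 -0.4112 yaw 1.833 size 62 58 purple 0.0
board px [533. 271.] xy 0.8507 -0.4197 yaw 0.199 size 75 66 purple 0.0
board px [ 95. 254.] xy 0.2266 -0.3764 yaw 0.114 size 112 57 purple 0.51
board px [314. 172.] xy 0.5392 -0.2699 yaw 1.139 size 86 58 purple 0.0
board px [525.  43.] xy 0.7965 -0.1192 yaw 3.083 size 81 57 purple 0.41
tcp [ 0.4999 -0.2498  0.3526] yaw 1.547 j6 1.13 t 25.7 w 0.06 gf 0.0 F [ 0.5  0.  -0.2]
```

```bash
python3 -m creep '[0.0393,-0.0201,-0.04,-0.12,0.05,0.0393,-0.0201,-0.08,-0.24,0.05,0.0393,-0.0201,-0.12,-0.36,0.05,0.0393,-0.0201,-0.16,-0.406,0.05,0.0393,-0.0201,-0.2,-0.406,0.05,0.0393,-0.0201,-0.24,-0.406,0.05,0.0393,-0.0201,-0.253,-0.406,0.05,0.0393,-0.0201,-0.253,-0.406,0.05,0.0393,-0.0201,-0.253,-0.406,0.05,0.0393,-0.0201,-0.253,-0.406,0.05]'
python3 -c "
from h import *
fix()"
python3 -m creep '[0,0,-0.03,0,0.05,0,0,-0.057,0,0.05,0,0,-0.057,0,0.05,0,0,-0.057,0,0.03,0,0,-0.057,0,0.015,0,0,-0.057,0,0.015,0,0,-0.057,0,0.015,0,0,-0.057,0,0.015]'
```

```text
clock: 26.53
eef_pos: [0.5411, -0.2701, 0.1031]
tool_rot: [0.841, 0.541, 0.001, 0.002]
ft_force: [0.6, -0.5, 0.9]
grip_width: 0.0498
grasp_force: 0.0
tcp [ 0.5411 -0.2701  0.1031] yaw 1.143 j6 1.54 t 26.5 w 0.05 gf 0.0 F [ 0.6 -0.5  0.9]
clock: 27.2
eef_pos: [0.5413, -0.2714, 0.0468]
tool_rot: [0.842, 0.54, 0.001, 0.002]
ft_force: [-1.2, 0.8, 6.2]
grip_width: 0.0224
grasp_force: 61.0
```

```bash
python3 -m creep '[0,0,0.03,0,0.015,0,0.0,0.065,0,0.015,0,0.02,0.1,0.1,0.015,0,0.05,0.125,0.2,0.015,0,0.09,0.13,0.3,0.015,0,0.13,0.13,0.404,0.015,0,0.17,0.13,0.404,0.015,0,0.21,0.13,0.404,0.015,0,0.25,0.13,0.404,0.015,-0.002,0.29,0.13,0.404,0.015]'
python3 -m creep '[0,0.04,0,0,0.015,0,0.08,0,0,0.015,0,0.118,0,0,0.015,0,0.118,0,0,0.015,0,0.118,-0.02,0,0.015,0,0.118,-0.045,0,0.015,0,0.118,-0.045,0,0.015,0,0.118,-0.045,0,0.015,0,0.118,-0.045,0,0.015,0,0.118,-0.045,0,0.015]'
python3 - <<'E'
from h import *
fix(); im,K,W=look([]); mods(im,K,W,.119); save(im,"w13.png"); fix()
E
```

```text
clock: 28.03
eef_pos: [0.5376, 0.0211, 0.1746]
tool_rot: [0.716, 0.698, 0.001, 0.001]
ft_force: [0.4, 0.9, -2.2]
grip_width: 0.0227
grasp_force: 59.9
clock: 28.87
eef_pos: [0.5387, 0.1373, 0.1305]
tool_rot: [0.716, 0.698, 0.001, 0.001]
ft_force: [-0.6, 1.0, -0.9]
grip_width: 0.0225
grasp_force: 59.9
tcp [0.5387 0.1373 0.1305] yaw 1.544 j6 1.85 t 28.9 w 0.022 gf 60.0 F [-0.6  1.  -0.9]
wrist campos [0.54  0.213 0.274] f 358
board px [198. 155.] xy 0.5187 0.1861 yaw 1.565 size 129 96 purple 0.0
tcp [0.5387 0.1373 0.1305] yaw 1.544 j6 1.85 t 28.9 w 0.023 gf 60.0 F [ 0.6 -0.5 -2.7]
```

```bash
python3 -m creep '[0,0,-0.01,0,0.015,0,0,-0.02,0,0.015,0,0,-0.03,0,0.015,0,0,-0.038,0,0.015,0,0,-0.043,0,0.015,0,0,-0.043,0,0.015,0,0,-0.043,0,0.015]'
```

```text
clock: 29.5
eef_pos: [0.5363, 0.1371, 0.0866]
tool_rot: [0.716, 0.698, -0.001, -0.0]
ft_force: [-4.7, -1.5, 10.2]
grip_width: 0.0225
grasp_force: 61.8
```

```bash
python3 -m creep '[0,0,0,0,0.03,0,0,0,0,0.045,0,0,0,0,0.045,0,0,0.03,0,0.045,0,0,0.07,0,0.045,0,0,0.11,0,0.06,0,0.03,0.15,0,0.06,0,0.07,0.19,0,0.06,0,0.07,0.19,0,0.06]'
python3 - <<'E'
from h import *
fix(); im,K,W=look([]); mods(im,K,W,.072); save(im,"w14.png")
E
python3 -m creep '[0,-0.04,0,0,0.06,0,-0.08,0.02,0,0.06,0,-0.12,0.04,0,0.06,0,-0.16,0.06,0,0.06,0,-0.2,0.07,0,0.06,0,-0.24,0.08,0,0.06,0,-0.28,0.08,0,0.06,0,-0.32,0.08,0,0.06,0,-0.36,0.08,0,0.06,0,-0.4,0.08,0,0.06]'
python3 -m creep '[-0.02,-0.04,0,0,0.06,-0.02,-0.06,0,0,0.06,-0.02,-0.06,0,0,0.06,-0.02,-0.06,0,0,0.06,-0.02,-0.06,0,0,0.06]'
python3 - <<'E'
from h import *
im,K,W=look([],zs=(0,)); mods(im,K,W); save(im,"w15.png"); fix()
E
```

```text
clock: 30.25
eef_pos: [0.5388, 0.2098, 0.28]
tool_rot: [0.716, 0.698, 0.003, 0.001]
ft_force: [0.7, 0.1, 0.2]
grip_width: 0.0597
grasp_force: 0.0
tcp [0.5388 0.2098 0.28  ] yaw 1.545 j6 1.97 t 30.2 w 0.06 gf 0.0 F [0.7 0.1 0.2]
wrist campos [0.54  0.285 0.424] f 358
board px [238. 210.] xy 0.5074 0.1836 yaw 1.563 size 175 114 purple 0.0
clock: 31.13
eef_pos: [0.5371, -0.1937, 0.3551]
tool_rot: [0.716, 0.698, -0.0, -0.0]
ft_force: [1.0, 0.3, -0.0]
grip_width: 0.0606
grasp_force: 0.0
clock: 31.55
eef_pos: [0.5174, -0.2512, 0.355]
tool_rot: [0.716, 0.698, 0.0, -0.001]
ft_force: [-0.2, 0.6, -1.1]
grip_width: 0.0602
grasp_force: 0.0
wrist campos [ 0.519 -0.176  0.499] f 358
board px [523. 335.] xy 0.8707 -0.5397 yaw 0.181 size 67 65 purple 0.0
board px [304. 269.] xy 0.5434 -0.4113 yaw 1.836 size 62 58 purple 0.0
board px [526. 268.] xy 0.8593 -0.418 yaw 0.2 size 93 66 purple 0.0
board px [ 83. 253.] xy 0.2266 -0.3765 yaw 0.112 size 112 57 purple 0.51
board px [517.  43.] xy 0.8071 -0.12 yaw 3.081 size 103 57 purple 0.43
tcp [ 0.5177 -0.2506  0.3552] yaw 1.546 j6 1.14 t 31.6 w 0.06 gf 0.0 F [-0.9 -0.2 -0.6]
```

```bash
python3 -m creep '[0.0257,-0.04,-0.03,0.12,0.05,0.0257,-0.07,-0.06,0.24,0.05,0.0257,-0.1,-0.09,0.29,0.05,0.0257,-0.13,-0.12,0.29,0.05,0.0257,-0.1607,-0.15,0.29,0.05,0.0257,-0.1607,-0.19,0.29,0.05,0.0257,-0.1607,-0.23,0.29,0.05,0.0257,-0.1607,-0.255,0.29,0.05,0.0257,-0.1607,-0.255,0.29,0.05,0.0257,-0.1607,-0.255,0.29,0.05]'
python3 -c "
from h import *
fix()"
python3 -m creep '[0,0,-0.03,0,0.05,0,0,-0.059,0,0.05,0,0,-0.059,0,0.05,0,0,-0.059,0,0.03,0,0,-0.059,0,0.015,0,0,-0.059,0,0.015,0,0,-0.059,0,0.015,0,0,-0.059,0,0.015]'
```

```text
clock: 32.43
eef_pos: [0.5424, -0.4095, 0.0985]
tool_rot: [0.607, 0.795, 0.0, -0.003]
ft_force: [0.2, -0.9, 0.6]
grip_width: 0.0503
grasp_force: 0.0
tcp [ 0.5424 -0.4095  0.0985] yaw 1.837 j6 0.66 t 32.4 w 0.05 gf 0.0 F [ 0.2 -0.9  0.6]
clock: 33.1
eef_pos: [0.5454, -0.4133, 0.0458]
tool_rot: [0.608, 0.794, 0.0, 0.003]
ft_force: [-1.1, 1.1, 6.8]
grip_width: 0.0229
grasp_force: 60.9
```

```bash
python3 -m creep '[0,0,0.03,0,0.015,0,0.0,0.065,0,0.015,0,0.03,0.09,-0.1,0.015,0,0.06,0.115,-0.2,0.015,0,0.1,0.127,-0.29,0.015,0,0.14,0.127,-0.29,0.015,0,0.18,0.127,-0.29,0.015,0,0.22,0.127,-0.29,0.015,0,0.26,0.127,-0.29,0.015,-0.005,0.3,0.127,-0.29,0.015]'
python3 -m creep '[0,0.04,0,0,0.015,0,0.08,0,0,0.015,0,0.12,0,0,0.015,0,0.16,0,0,0.015,0,0.2,0,0,0.015,0,0.24,0,0,0.015,0,0.28,0,0,0.015,0,0.32,0,0,0.015,0,0.336,0,0,0.015,0,0.336,0,0,0.015]'
python3 -m creep '[0,0,-0.02,0,0.015,0,0,-0.042,0,0.015,0,0,-0.042,0,0.015,0,0,-0.042,0,0.015,0,0,-0.042,0,0.015]'
python3 - <<'E'
from h import *
fix(); im,K,W=look([]); mods(im,K,W,.119); save(im,"w16.png"); fix()
E
```

```text
clock: 33.93
eef_pos: [0.5389, -0.1104, 0.1702]
tool_rot: [0.716, 0.698, 0.001, 0.001]
ft_force: [1.3, 0.3, -2.0]
grip_width: 0.0226
grasp_force: 59.8
clock: 34.77
eef_pos: [0.5382, 0.2285, 0.1698]
tool_rot: [0.714, 0.7, 0.002, -0.0]
ft_force: [0.3, -1.2, -1.4]
grip_width: 0.0227
grasp_force: 59.8
clock: 35.18
eef_pos: [0.5389, 0.2234, 0.1281]
tool_rot: [0.717, 0.697, 0.001, 0.0]
ft_force: [0.1, 1.1, -0.9]
grip_width: 0.0223
grasp_force: 59.7
tcp [0.5389 0.2234 0.1281] yaw 1.544 j6 1.99 t 35.2 w 0.022 gf 60.0 F [ 0.1  1.1 -0.9]
wrist campos [0.54  0.299 0.272] f 358
board px [282. 343.] xy 0.5374 0.1787 yaw 1.543 size 46 42 purple 0.0
board px [212. 225.] xy 0.5188 0.2371 yaw 3.122 size 94 76 purple 0.0
tcp [0.5393 0.2236 0.1286] yaw 1.544 j6 1.99 t 35.2 w 0.022 gf 60.0 F [-0.2  0.  -0.5]
```

```bash
python3 -m creep '[0.001,-0.001,-0.01,0,0.015,0.001,-0.001,-0.02,0,0.015,0.001,-0.001,-0.03,0,0.015,0.001,-0.001,-0.038,0,0.015,0.001,-0.001,-0.0425,0,0.015,0.001,-0.001,-0.0425,0,0.015,0.001,-0.001,-0.0425,0,0.015]'
```

```text
clock: 35.82
eef_pos: [0.5381, 0.2227, 0.0857]
tool_rot: [0.716, 0.698, -0.0, -0.0]
ft_force: [-6.6, -1.9, 12.7]
grip_width: 0.0224
grasp_force: 61.9
```

```bash
python3 -m creep '[0,0,0,0,0.03,0,0,0,0,0.045,0,0,0,0,0.045,0,0,0.03,0,0.045,0,0,0.07,0,0.045,0,0,0.11,0,0.06,0,0,0.15,0,0.06,0,0.03,0.19,0,0.06,0,0.03,0.19,0,0.06]'
python3 - <<'E'
from h import *
fix(); im,K,W=look([]); mods(im,K,W,.072); save(im,"w17.png")
E
python3 -m creep '[-0.02,0.03,0.02,0,0.06,-0.04,0.06,0.04,0,0.06,-0.07,0.09,0.05,0,0.06,-0.07,0.13,0.05,0,0.06,-0.07,0.17,0.05,0,0.06,-0.07,0.17,0.05,0,0.06,-0.07,0.17,0.05,0,0.06,-0.07,0.17,0.05,0,0.06]'
python3 - <<'E'
from h import *
fix(); im,K,W=look(["logger_mid"],zs=(.009,)); save(im,"w18.png")
h=cv2.cvtColor(im,cv2.COLOR_RGB2HSV)
b=cv2.inRange(h,(105,150,60),(130,255,255))
for c in cv2.findContours(b,cv2.RETR_EXTERNAL,cv2.CHAIN_APPROX_NONE)[0]:
    if cv2.contourArea(c)>60: 
        m=cv2.moments(c);u=(m["m10"]/m["m00"],m["m01"]/m["m00"]);print("blue",np.round(u),cv2.contourArea(c),ray(K,W,u,.013).round(4))
fix()
E
```

```text
clock: 36.57
eef_pos: [0.5416, 0.256, 0.2811]
tool_rot: [0.716, 0.698, 0.006, 0.001]
ft_force: [0.7, -0.5, 0.4]
grip_width: 0.0596
grasp_force: 0.0
tcp [0.5416 0.256  0.2811] yaw 1.546 j6 2.04 t 36.6 w 0.06 gf 0.0 F [ 0.7 -0.5  0.4]
wrist campos [0.542 0.33  0.425] f 358
board px [250. 239.] xy 0.5074 0.1816 yaw 1.547 size 173 115 purple 0.0
board px [423.  52.] xy 0.6751 0.37 yaw 1.844 size 33 28 purple 0.0
clock: 37.28
eef_pos: [0.4689, 0.4225, 0.3217]
tool_rot: [0.716, 0.698, -0.002, 0.0]
ft_force: [0.5, -0.1, -0.2]
grip_width: 0.0599
grasp_force: 0.0
tcp [0.4689 0.4225 0.3217] yaw 1.545 j6 2.33 t 37.3 w 0.06 gf 0.0 F [ 0.5 -0.1 -0.2]
wrist campos [0.471 0.498 0.465] f 358
logger_mid 0.61 [283. 183.] [0.4673, 0.3914]
blue [102.   9.] 2873.5 [0.2683 0.5989 0.013 ]
tcp [0.4694 0.4215 0.3236] yaw 1.543 j6 2.33 t 37.4 w 0.06 gf 0.0 F [-0.1  0.   0.2]
```

View pics/w18.png

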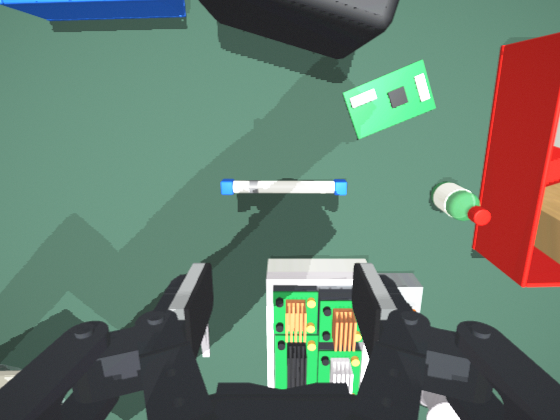

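The rod lies at (221–347, 187). In the well, all four modules lie flat with heat sinks up. I'll measure the rod accurately now.

Run:
```python
from h import *
im,K,W=look(["logger_mid"],zs=(.009,)); fix()
h=cv2.cvtColor(im,cv2.COLOR_RGB2HSV)[150:225,190:380]
m=(((h[...,1]<40)&(h[...,2]>140))|((h[...,0]>95)&(h[...,0]<125)&(h[...,1]>150)&(h[...,2]>90))).astype(np.uint8)*255
c=max(cv2.findContours(m,cv2.RETR_EXTERNAL,cv2.CHAIN_APPROX_NONE)[0],key=cv2.contourArea)[:,0]+[190,150]
P=np.array([ray(K,W,p,.012)[:2] for p in c],np.float32)*1000
print(cv2.minAreaRect(P), c.min(0),c.max(0))
```

```text
wrist campos [0.471 0.497 0.467] f 358
logger_mid 0.58 [280. 185.] [0.4654, 0.3891]
tcp [0.4697 0.4215 0.3246] yaw 1.543 j6 2.33 t 37.5 w 0.06 gf 0.0 F [-0.3  0.7  0.7]
((468.31243896484375, 388.3824768066406), (20.07115936279297, 163.8905029296875), 88.43622589111328) [220 178] [345 193]
```

```bash
python3 -m creep '[0,-0.01,-0.02,0.12,0.045,0,-0.02,-0.04,0.24,0.045,0,-0.033,-0.06,0.36,0.045,0,-0.033,-0.08,0.48,0.045,-0.001,-0.033,-0.1,0.6,0.045,-0.001,-0.033,-0.12,0.72,0.045,-0.001,-0.033,-0.14,0.84,0.045,-0.001,-0.033,-0.16,0.96,0.045,-0.001,-0.033,-0.18,1.08,0.045,-0.001,-0.033,-0.2,1.2,0.045]'
python3 -m creep '[0,0,-0.01,0.12,0.045,0,0,-0.025,0.24,0.045,0,0,-0.05,0.371,0.045,0,0,-0.07,0.371,0.045,0,0,-0.07,0.371,0.045,0,0,-0.07,0.371,0.045,0,0,-0.07,0.371,0.045]'
python3 -c "
from h import *
for i in range(1): im,K,W=look(['logger_mid'],zs=(.009,)); save(im,'w19.png')
fix()"
```

```text
clock: 38.32
eef_pos: [0.4687, 0.3888, 0.1242]
tool_rot: [0.195, 0.981, 0.001, 0.001]
ft_force: [1.2, -0.5, 0.1]
grip_width: 0.0451
grasp_force: 0.0
clock: 38.9
eef_pos: [0.4691, 0.3899, 0.0558]
tool_rot: [0.014, 1.0, 0.001, 0.001]
ft_force: [0.1, -0.5, 0.2]
grip_width: 0.0451
grasp_force: 0.0
wrist campos [0.393 0.394 0.199] f 358
logger_mid 0.61 [277. 232.] [0.465, 0.3891]
tcp [0.4695 0.3906 0.0564] yaw 3.115 j6 0.72 t 39.0 w 0.045 gf 0.0 F [ 0.6 -0.3  0.3]
```

```bash
python3 -m creep '[-0.001,-0.002,-0.03,0,0.045,-0.001,-0.002,-0.045,0,0.045,-0.001,-0.002,-0.05,0,0.045,-0.001,-0.002,-0.05,0,0.03,-0.001,-0.002,-0.05,0,0.01,-0.001,-0.002,-0.05,0,0.008,-0.001,-0.002,-0.05,0,0.008,-0.001,-0.002,-0.05,0,0.008]'
```

```text
clock: 39.67
eef_pos: [0.4682, 0.3889, 0.006]
tool_rot: [0.013, 1.0, 0.001, 0.001]
ft_force: [0.2, 0.3, 3.9]
grip_width: 0.0134
grasp_force: 59.1
```

```bash
python3 -m creep '[0,0,0,0,0.03,0,0,-0.003,0,0.03,0,0,-0.003,0,0.03,0,0,-0.003,0,0.008,0,0,-0.003,0,0.008,0,0,-0.003,0,0.008,0,0,-0.003,0,0.008,0,0,0.01,0,0.008,0,0,0.02,0,0.008]'
```

```text
clock: 40.42
eef_pos: [0.4666, 0.3874, 0.0238]
tool_rot: [0.013, 1.0, -0.001, -0.001]
ft_force: [-0.0, 1.0, -0.5]
grip_width: 0.0137
grasp_force: 58.6
```

```bash
python3 -m creep '[0,0,0.04,0,0.008,0,0,0.08,-0.1,0.008,0,0,0.12,-0.22,0.008,0.01,-0.01,0.15,-0.34,0.008,0.03,-0.03,0.17,-0.46,0.008,0.05,-0.06,0.176,-0.58,0.008,0.07,-0.09,0.176,-0.7,0.008,0.09,-0.12,0.176,-0.82,0.008,0.11,-0.15,0.176,-0.94,0.008,0.13,-0.18,0.176,-1.06,0.008]'
python3 -m creep '[0.01,-0.015,0,-0.12,0.008,0.0215,-0.029,0,-0.24,0.008,0.0215,-0.029,0,-0.36,0.008,0.0215,-0.029,0,-0.48,0.008,0.0215,-0.029,0,-0.508,0.008,0.0215,-0.029,-0.03,-0.508,0.008,0.0215,-0.029,-0.06,-0.508,0.008,0.0215,-0.029,-0.06,-0.508,0.008,0.0215,-0.029,-0.06,-0.508,0.008,0.0215,-0.029,-0.06,-0.508,0.008]'
python3 - <<'E'
from h import *
im,K,W=look(["clip","logger_mid"],zs=(.07,.145)); fix(); save(im,"w20.png")
c,s=.9997,-.0242
for n,x,y,z in [("forkA prong",.108-.015,.045,.086),("forkB prong",.108-.015,-.045,.086),("rim TR",.0685,.0975,.06),("rim BR",.0685,-.0975,.06)]:
    print(n,proj(K,W,[.5099+c*x-s*y,.1811+s*x+c*y,z]).round())
E
```

```text
clock: 41.25
eef_pos: [0.598, 0.2065, 0.201]
tool_rot: [0.519, 0.855, 0.0, 0.0]
ft_force: [1.1, 0.5, -1.5]
grip_width: 0.0135
grasp_force: 58.7
clock: 42.08
eef_pos: [0.6193, 0.1791, 0.1417]
tool_rot: [0.715, 0.699, 0.001, 0.0]
ft_force: [-0.4, 0.1, -0.3]
grip_width: 0.0134
grasp_force: 58.8
wrist campos [0.621 0.254 0.286] f 358
logger_mid 0.69 [281. 290.] [0.6174, 0.131] [0.6185, 0.1739]
tcp [0.6201 0.1794 0.1427] yaw 1.548 j6 1.88 t 42.2 w 0.014 gf 59.0 F [ 0.5  0.8 -0.9]
forkA prong [253. 157.]
forkB prong [256. 299.]
rim TR [213.  60.]
rim BR [227. 343.]
```

View pics/w20.png

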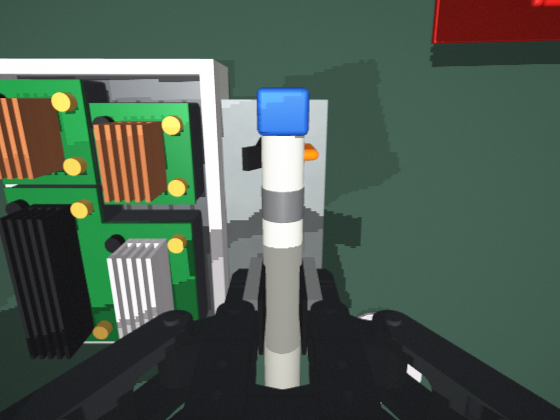

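Run:
```python
from h import *
im,K,W=look([]); fix()
for r in (66,75,90,110,140,180): print(r,im[r,202:240,0].tolist())
c,s=.9997,-.0242
for y in (.09,.08,.06,.04,.0): print([proj(K,W,[.5099+c*x-s*y,.1811+s*x+c*y,.06]).round(1).tolist() for x in (.0605,.0685)], "deckedge",proj(K,W,[.5099+c*.1385-s*y,.1811+s*.1385+c*y,.04]).round(1).tolist())
print([im[r,310:335,1].tolist() for r in (120,130)])
```

```text
wrist campos [0.621 0.255 0.287] f 358
tcp [0.6199 0.1793 0.1424] yaw 1.548 j6 1.88 t 42.3 w 0.014 gf 59.0 F [-0.3 -0.6 -0.8]
66 [255, 255, 255, 255, 255, 255, 255, 255, 255, 240, 125, 124, 125, 122, 124, 128, 128, 128, 126, 116, 94, 72, 61, 60, 59, 60, 59, 60, 60, 59, 63, 69, 69, 69, 70, 68, 68, 67]
75 [255, 255, 255, 255, 255, 255, 255, 255, 255, 254, 165, 123, 125, 124, 125, 125, 128, 126, 128, 128, 129, 128, 128, 126, 105, 61, 60, 60, 59, 61, 63, 69, 68, 69, 69, 69, 68, 70]
90 [255, 255, 255, 255, 255, 255, 255, 255, 255, 255, 254, 159, 125, 125, 126, 126, 128, 128, 129, 129, 129, 128, 129, 129, 112, 74, 62, 61, 59, 63, 68, 68, 69, 69, 67, 68, 70, 70]
110 [255, 255, 255, 255, 255, 255, 255, 255, 255, 255, 255, 254, 167, 127, 127, 126, 123, 108, 144, 195, 196, 196, 195, 196, 195, 197, 199, 199, 198, 198, 198, 199, 200, 199, 201, 199, 199, 199]
140 [240, 255, 255, 255, 255, 255, 255, 255, 255, 255, 255, 255, 254, 236, 127, 128, 130, 127, 150, 184, 192, 193, 192, 191, 193, 193, 192, 193, 192, 193, 193, 193, 194, 194, 193, 194, 195, 194]
180 [74, 118, 182, 248, 255, 255, 255, 254, 255, 255, 255, 255, 255, 255, 255, 248, 129, 130, 131, 131, 154, 187, 186, 187, 188, 187, 184, 184, 185, 188, 186, 188, 188, 188, 188, 187, 185, 186]
[[198.5, 74.8], [212.0, 74.8]] deckedge [325.9, 77.0]
[[199.6, 92.5], [213.0, 92.5]] deckedge [325.3, 93.2]
[[201.8, 126.5], [214.7, 126.5]] deckedge [324.2, 124.5]
[[203.8, 158.8], [216.4, 158.8]] deckedge [323.2, 154.2]
[[207.6, 218.6], [219.6, 218.6]] deckedge [321.3, 209.8]
[[207, 207, 205, 206, 205, 206, 205, 205, 205, 205, 206, 207, 206, 205, 177, 105, 85, 86, 86, 85, 86, 85, 85, 86, 85], [206, 206, 206, 205, 206, 204, 202, 202, 203, 203, 202, 202, 202, 201, 167, 85, 85, 85, 87, 86, 85, 84, 86, 85, 86]]
```

Run:
```python
from h import *
im,K,W=look([]); fix()
h=cv2.cvtColor(im,cv2.COLOR_RGB2HSV)
for r in (100,110,125): x=np.flatnonzero((h[r,230:340,0]>100)&(h[r,230:340,0]<125)&(h[r,230:340,1]>120))+230; print(r,x.min(),x.max(),[ray(K,W,(u,r),.1574).round(4).tolist() for u in(x.min()-.5,x.max()+.5)])
for r in (150,175,235): x=np.flatnonzero((h[r,256:330,1]<40)&(h[r,256:330,2]>70))+256; x=x[(x<308)]; print(r,x.min(),x.max(),[ray(K,W,(u,r),.1484).round(4).tolist() for u in(x.min()-.5,x.max()+.5)])
```

```text
wrist campos [0.621 0.254 0.286] f 358
tcp [0.6196 0.1792 0.1421] yaw 1.548 j6 1.88 t 42.3 w 0.013 gf 59.0 F [-0.5  0.1 -0.4]
100 257 308 [[0.6125, 0.2544, 0.1574], [0.6304, 0.254, 0.1574]]
110 257 308 [[0.6123, 0.2511, 0.1574], [0.6304, 0.2507, 0.1574]]
125 258 307 [[0.6125, 0.246, 0.1574], [0.63, 0.2456, 0.1574]]
150 261 303 [[0.6126, 0.2361, 0.1484], [0.6291, 0.2357, 0.1484]]
175 256 307 [[0.6103, 0.2264, 0.1484], [0.6306, 0.2259, 0.1484]]
235 256 307 [[0.6091, 0.2013, 0.1484], [0.6306, 0.2008, 0.1484]]
```

```bash
python3 -m creep '[-0.0017,-0.001,0,0,0.008,-0.0017,-0.001,-0.015,0,0.008,-0.0017,-0.001,-0.03,0,0.008,-0.0017,-0.001,-0.042,0,0.008,-0.0017,-0.001,-0.042,0,0.008,-0.0017,-0.001,-0.042,0,0.008,-0.0017,-0.001,-0.042,0,0.008]'
python3 -m creep '[0,0,-0.005,0,0.008,0,0,-0.01,0,0.008,0,0,-0.015,0,0.008,0,0,-0.015,0,0.008,0,0,-0.015,0,0.008]'
```

```text
clock: 42.92
eef_pos: [0.6175, 0.178, 0.0992]
tool_rot: [0.715, 0.699, 0.001, 0.0]
ft_force: [-0.2, -0.1, -0.7]
grip_width: 0.0136
grasp_force: 58.8
clock: 43.33
eef_pos: [0.6165, 0.1778, 0.0826]
tool_rot: [0.715, 0.699, -0.001, -0.0]
ft_force: [-0.6, 0.3, -1.0]
grip_width: 0.0136
grasp_force: 58.7
```

```bash
python3 -m creep '[0,0,-0.004,0,0.008,0,0,-0.008,0,0.008,0,0,-0.012,0,0.008,0,0,-0.012,0,0.008,0,0,-0.012,0,0.008]'
python3 -m creep '[0,0,-0.003,0,0.008,0,0,-0.006,0,0.008,0,0,-0.008,0,0.008,0,0,-0.008,0,0.008,0,0,-0.008,0,0.008]'
```

```text
clock: 43.75
eef_pos: [0.617, 0.178, 0.0706]
tool_rot: [0.715, 0.699, 0.0, -0.0]
ft_force: [0.8, 0.1, -1.9]
grip_width: 0.0136
grasp_force: 58.8
clock: 44.17
eef_pos: [0.6171, 0.1777, 0.0628]
tool_rot: [0.715, 0.699, -0.0, 0.0]
ft_force: [0.8, 0.5, -1.0]
grip_width: 0.0134
grasp_force: 58.8
```

Run:
```python
from h import *
im,K,W=look(["logger_mid","clip"],zs=(.07,.09)); fix(); save(im,"w21.png")
h=cv2.cvtColor(im,cv2.COLOR_RGB2HSV)
for r in (100,110,125): x=np.flatnonzero((h[r,230:340,0]>100)&(h[r,230:340,0]<125)&(h[r,230:340,1]>120))+230; print(r,x.min(),x.max())
o=(h[...,0]>8)&(h[...,0]<22)&(h[...,1]>200)&(h[...,2]>150)
for y in (.2,.255): pass
n,l,st,ce=cv2.connectedComponentsWithStats(o.astype(np.uint8)); print([(s.tolist(),c.round()) for s,c in zip(st,ce) if 15<s[4]<5000])
for y in (.045,-.045): print("jaw closed nose, far", [proj(K,W,[.5099+x+.0242*y,.1811-.0242*x+y,.085]).round() for x in (.108+.004,.108+.012)])
for cam in("side","scene"): i,K2,W2=look(["logger_mid"],cam=cam,zs=(.07,.09)); print(proj(K2,W2,[.6179,.1785,.07]).round())
save(i,"sc2.png")
```

```text
wrist campos [0.619 0.253 0.207] f 358
logger_mid 0.69 [281. 290.] [0.6163, 0.1749] [0.6166, 0.1863]
clip 0.39 [111. 168.] [0.5521, 0.2291] [0.5619, 0.2326]
tcp [0.6171 0.1778 0.0631] yaw 1.548 j6 1.87 t 44.3 w 0.013 gf 59.0 F [ 0.6 -0.8 -1.8]
100 257 308
110 257 307
125 257 307
[([296, 171, 49, 30, 1043], array([316., 185.]))]
jaw closed nose, far [array([297., 187.]), array([320., 188.])]
jaw closed nose, far [array([294., 395.]), array([313., 395.])]
side campos [0.036 0.882 0.79 ] f 431
logger_mid 0.68 [220. 237.] [0.6089, 0.1811] [0.593, 0.2006]
logger_mid 0.48 [158. 291.] [0.6182, 0.4108] [0.6021, 0.4238]
[218. 235.]
scene campos [ 1.023 -0.668  1.189] f 493
logger_mid 0.62 [342. 196.] [0.6265, 0.1754] [0.6336, 0.1604]
[341. 194.]
```

```bash
python3 -m creep '[0,0,-0.001,0,0.008,0,0,-0.002,0,0.008,0,0,-0.003,0,0.008,0,0,-0.003,0,0.008]'
```

```text
clock: 44.85
eef_pos: [0.6171, 0.178, 0.0618]
tool_rot: [0.715, 0.699, 0.001, 0.0]
ft_force: [-1.9, -0.6, 6.8]
grip_width: 0.0135
grasp_force: 59.6
```

```bash
python3 -m creep '[0,0,0.001,0,0.015,0,0,0.001,0,0.022,0,0,0.001,0,0.024,0,0,0.001,0,0.024,0,0,0.02,0,0.024,0,0,0.05,0,0.024,0,0,0.09,0,0.03,0,0.02,0.13,0,0.04,0,0.04,0.17,0,0.05,0,0.04,0.17,0,0.05]'
python3 - <<'E'
from h import *
im,K,W=look(["logger_mid"],zs=(.07,)); fix()
save(cv2.resize(im[40:390,120:440],(548,600),interpolation=cv2.INTER_CUBIC),"w22.png")
c,s=.9997,-.0242
print([proj(K,W,[.5099+c*.108-s*y,.1811+s*.108+c*y,.07]).round(1).tolist() for y in(-.081,0,.081)])
E
```

```text
clock: 45.68
eef_pos: [0.6195, 0.2215, 0.2385]
tool_rot: [0.714, 0.7, 0.006, 0.002]
ft_force: [0.4, 0.4, 0.9]
grip_width: 0.0503
grasp_force: 0.0
wrist campos [0.619 0.296 0.383] f 358
logger_mid 0.82 [277. 235.] [0.6153, 0.1763]
tcp [0.6182 0.2195 0.2331] yaw 1.55 j6 1.93 t 45.8 w 0.05 gf 0.0 F [0.6 0.4 0.7]
[[279.5, 309.4], [279.6, 233.1], [279.8, 145.3]]
```

View pics/w22.png

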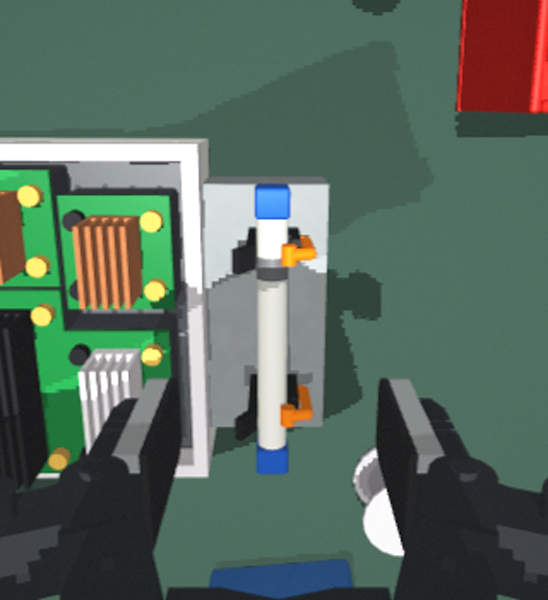

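The rod lies in both forks with the orange noses over it (crop (272,330)), and the modules are flat in the well. Next I'll turn the dial to green.

```bash
python3 -m creep '[0,-0.03,0,0.12,0.045,0,-0.06,0,0.24,0.045,0,-0.09,0,0.36,0.045,0,-0.12,0,0.48,0.045,0,-0.15,0,0.6,0.045,0,-0.18,0,0.72,0.045,0,-0.21,0,0.84,0.045,0,-0.24,0,0.96,0.045,0,-0.27,0,1.08,0.045,0,-0.3035,0,1.2,0.045]'
python3 -m creep '[0.0015,0,0,0.12,0.045,0.0015,0,0,0.24,0.045,0.0015,0,0,0.36,0.045,0.0015,0,-0.02,0.46,0.045,0.0015,0,-0.05,0.46,0.045,0.0015,0,-0.08,0.46,0.045,0.0015,0,-0.1,0.46,0.045,0.0015,0,-0.1,0.46,0.045,0.0015,0,-0.1,0.46,0.045]'
python3 -c "
from h import *
look(['dial_grip','green_mark'],zs=(.08,)); fix()"
```

```text
clock: 46.62
eef_pos: [0.6152, -0.0871, 0.2272]
tool_rot: [0.193, 0.981, -0.0, -0.003]
ft_force: [0.3, -0.5, 0.4]
grip_width: 0.0448
grasp_force: 0.0
clock: 47.37
eef_pos: [0.6158, -0.0858, 0.127]
tool_rot: [-0.033, 0.999, 0.001, -0.004]
ft_force: [0.3, -0.2, 0.8]
grip_width: 0.0447
grasp_force: 0.0
wrist campos [ 0.541 -0.089  0.271] f 358
dial_grip 0.77 [285. 254.] [0.6246, -0.0812]
green_mark 0.7 [318. 281.] [0.641, -0.0603]
tcp [ 0.6193 -0.086   0.1316] yaw -3.076 j6 -0.2 t 47.5 w 0.045 gf 0.0 F [ 0.7  0.4 -0.1]
```

```bash
python3 -m creep '[0,0.002,-0.03,0,0.045,0,0.002,-0.057,0,0.04,0,0.002,-0.057,0,0.04,0,0.002,-0.057,0,0.03,0,0.002,-0.057,0,0.012,0,0.002,-0.057,0,0.008,0,0.002,-0.057,0,0.008,0,0.002,-0.057,0,0.008,0,0.002,-0.057,0,0.008]'
python3 -c "
from h import *
fix()"
```

```text
clock: 48.27
eef_pos: [0.6193, -0.0839, 0.0753]
tool_rot: [-0.033, 0.999, -0.0, 0.001]
ft_force: [-1.3, -0.4, 7.0]
grip_width: 0.0139
grasp_force: 60.0
tcp [ 0.6193 -0.0839  0.0753] yaw -3.076 j6 -0.2 t 48.3 w 0.014 gf 60.0 F [-1.3 -0.4  7. ]
```

```bash
python3 -m creep '[0,0,0,-0.12,0.008,0,0,0,-0.24,0.008,0,0,0,-0.36,0.008,0,0,0,-0.48,0.008,0,0,0,-0.6,0.008,0,0,0,-0.72,0.008,0,0,0,-0.84,0.008,0,0,0,-0.96,0.008,0,0,0,-1.08,0.008,0,0,0,-1.2,0.008]'
python3 -m creep '[0,0,0,-0.12,0.008,0,0,0,-0.24,0.008,0,0,0,-0.36,0.008,0,0,0,-0.48,0.008,0,0,0,-0.6,0.008,0,0,0,-0.72,0.008,0,0,0,-0.84,0.008,0,0,0,-0.96,0.008,0,0,0,-1.08,0.008,0,0,0,-1.18,0.008]'
python3 -m creep '[0,0,0,-0.06,0.008,0,0,0,-0.12,0.008,0,0,0,-0.12,0.008,0,0,0,-0.12,0.008]'
python3 -c "
from h import *
fix()"
```

```text
clock: 49.1
eef_pos: [0.6203, -0.0822, 0.0753]
tool_rot: [0.539, 0.842, 0.002, 0.001]
ft_force: [2.0, 4.0, 4.0]
grip_width: 0.0144
grasp_force: 60.0
clock: 49.93
eef_pos: [0.6222, -0.0825, 0.0753]
tool_rot: [0.916, 0.4, 0.004, 0.001]
ft_force: [7.3, 2.3, 1.7]
grip_width: 0.014
grasp_force: 59.5
clock: 50.27
eef_pos: [0.6224, -0.0827, 0.0753]
tool_rot: [0.938, 0.347, 0.004, 0.001]
ft_force: [7.1, 2.7, 1.1]
grip_width: 0.0139
grasp_force: 59.5
tcp [ 0.6224 -0.0827  0.0753] yaw 0.709 j6 2.3 t 50.3 w 0.014 gf 59.0 F [7.1 2.7 1.1]
```

```bash
python3 -m creep '[0,0,0,0,0.02,0,0,0,0,0.04,0,0,0,0,0.045,0,0,0,0,0.045,0,0,0.04,0,0.045,0,0,0.08,0,0.05,-0.03,0,0.12,0,0.06,-0.06,0,0.16,0,0.06,-0.06,0,0.19,0,0.06,-0.06,0,0.19,0,0.06]'
python3 -m creep '[0,0,0,0,0.06,0,0,0,0,0.06,0,0,0,0,0.06]'
python3 - <<'E'
from h import *
im,K,W=look(["dial_grip","green_mark"],zs=(.055,.09),name="w23.png"); fix()
h=cv2.cvtColor(im,cv2.COLOR_RGB2HSV); C=np.array([.621,-.084])
u=proj(K,W,[*C,.07]); yy,xx=np.mgrid[:420,:560]; near=np.hypot(xx-u[0],yy-u[1])<75
g=near&(h[...,0]>45)&(h[...,0]<75)&(h[...,1]>140)&(h[...,2]>120); p=np.argwhere(g)[:,::-1]
G=ray(K,W,p.mean(0),.052)[:2]; print("green",len(p),G,np.hypot(*(G-C)))
w=(near&(h[...,2]>225)&(h[...,1]<30)).astype(np.uint8)
n,l,st,ce=cv2.connectedComponentsWithStats(w)
for i in range(1,n):
    if st[i,4]<12: continue
    q=np.argwhere(l==i)[:,::-1].astype(np.float32); P=np.array([ray(K,W,a,.093)[:2] for a in q],np.float32)
    v=cv2.fitLine(P,cv2.DIST_L2,0,.01,.01).ravel(); m=P.mean(0)
    print(st[i,4],ce[i].round(),"xy@.093",m.round(4),"r",np.hypot(*(m-C)).round(4),"dir",np.arctan2(*(m-C)[::-1]).round(3),"line",(np.arctan2(v[1],v[0])%np.pi).round(3))
print("green ang",np.arctan2(*(G-C)[::-1]))
E
```

```text
clock: 51.1
eef_pos: [0.5592, -0.0842, 0.2719]
tool_rot: [0.938, 0.346, 0.005, 0.003]
ft_force: [1.5, -1.2, 1.3]
grip_width: 0.06
grasp_force: 0.0
clock: 51.35
eef_pos: [0.5579, -0.0836, 0.2615]
tool_rot: [0.938, 0.347, -0.001, -0.001]
ft_force: [0.4, -0.2, -0.0]
grip_width: 0.0599
grasp_force: 0.0
wrist campos [ 0.614 -0.035  0.405] f 358
green_mark 0.86 [331.  89.] [0.6494, -0.0639] [0.6459, -0.061]
tcp [ 0.5579 -0.0835  0.2611] yaw 0.708 j6 2.29 t 51.5 w 0.06 gf 0.0 F [-0.2  1.5  0.2]
green 13 [ 0.64669569 -0.06018878] 0.03503202281195582
36 [308.  91.] xy@.093 [ 0.6319 -0.0477] r 0.0379 dir 1.279 line 1.2
36 [348.  91.] xy@.093 [ 0.653  -0.0728] r 0.0339 dir 0.338 line 0.176
516 [331. 125.] xy@.093 [ 0.6241 -0.0805] r 0.0046 dir 0.838 line 0.719
34 [293. 106.] xy@.093 [ 0.615  -0.0459] r 0.0385 dir 1.727 line 1.694
32 [362. 106.] xy@.093 [ 0.6522 -0.0897] r 0.0317 dir -0.181 line 2.817
547 [312. 128.] xy@.093 [ 0.6118 -0.0707] r 0.0162 dir 2.173 line 0.696
219 [347. 123.] xy@.093 [ 0.6341 -0.0896] r 0.0142 dir -0.402 line 0.925
31 [286. 126.] xy@.093 [ 0.5992 -0.0523] r 0.0385 dir 2.173 line 2.12
33 [367. 126.] xy@.093 [ 0.6437 -0.1043] r 0.0305 dir -0.731 line 2.388
27 [290. 145.] xy@.093 [ 0.5884 -0.0654] r 0.0376 dir 2.622 line 2.732
76 [302. 160.] xy@.093 [ 0.5857 -0.082 ] r 0.0354 dir 3.086 line 0.053
green ang 0.7473518968329781
```

Pointer line at 0.71 rad against the green mark at 0.705, so the dial reads about 2.5. One last numeric check of the tray.

```bash
python3 -m creep '[-0.01,0.03,0.02,0.12,0.06,-0.02,0.06,0.03,0.24,0.06,-0.03,0.1,0.04,0.36,0.06,-0.03,0.14,0.04,0.48,0.06,-0.03,0.18,0.04,0.6,0.06,-0.03,0.22,0.04,0.72,0.06,-0.03,0.26,0.04,0.84,0.06,-0.03,0.3,0.04,0.84,0.06,-0.03,0.32,0.04,0.84,0.06,-0.03,0.32,0.04,0.84,0.06]'
python3 -m creep '[0,0,0,0,0.06,0,0,0,0,0.06]'
python3 - <<'E'
from h import *
im,K,W=look(["module_long","module_mid1","module_short1","logger_mid"],zs=(.04,.07),name="w24.png"); fix(); mods(im,K,W,.072)
for cam in("scene","side"): look(["logger_mid","spool","flux","tweezers"],cam=cam,zs=(0,.07))
E
```

```text
clock: 52.33
eef_pos: [0.5276, 0.241, 0.3009]
tool_rot: [0.713, 0.701, -0.001, -0.001]
ft_force: [-0.2, -0.7, -0.3]
grip_width: 0.0601
grasp_force: 0.0
clock: 52.5
eef_pos: [0.5283, 0.236, 0.3022]
tool_rot: [0.715, 0.699, -0.001, -0.0]
ft_force: [0.7, 0.2, 0.1]
grip_width: 0.0599
grasp_force: 0.0
wrist campos [0.53  0.311 0.446] f 358
module_long 0.73 [243. 237.] [0.4785, 0.1514] [0.4823, 0.1632]
module_mid1 0.89 [290. 243.] [0.5344, 0.1428] [0.534, 0.1553]
module_short1 0.97 [242. 164.] [0.4811, 0.2405] [0.4847, 0.2457]
module_short1 0.74 [291. 176.] [0.5375, 0.2255] [0.537, 0.2319]
logger_mid 0.77 [363. 222.] [0.6229, 0.1675] [0.6161, 0.1781]
logger_mid 0.49 [408. 298.] [0.6844, 0.0627] [0.673, 0.0811]
tcp [0.5287 0.2352 0.3034] yaw 1.546 j6 2.01 t 52.8 w 0.06 gf 0.0 F [0.4 0.3 0.6]
board px [263. 216.] xy 0.5071 0.1816 yaw 1.539 size 172 115 purple 0.0
scene campos [ 1.023 -0.668  1.189] f 493
logger_mid 0.84 [340. 195.] [0.5934, 0.2279] [0.6187, 0.1752]
spool 0.72 [335. 252.] [0.6955, 0.0411] [0.7148, -0.0007]
flux 0.7 [389. 177.] [0.6777, 0.387] [0.698, 0.3249]
flux 0.63 [386. 147.] [0.6043, 0.4985] [0.629, 0.4299]
tweezers 0.7 [269. 166.] [0.3441, 0.1866] [0.3841, 0.1363]
side campos [0.036 0.882 0.79 ] f 431
logger_mid 0.79 [220. 233.] [0.6777, 0.0978] [0.6209, 0.1673]
spool 0.83 [225. 219.] [0.7022, 0.0336] [0.6432, 0.1087]
flux 0.71 [156. 289.] [0.6814, 0.3636] [0.6243, 0.4095]
tweezers 0.61 [310. 289.] [0.3454, 0.1695] [0.3181, 0.2326]
```

Everything is in place, so I'm handing in.

```bash
python3 -c "
from workcell import bot
print(bot.job_done())"
```

```text
the job is handed in; nothing more can be done
None
```

The job is handed in at about 53 s on the robot's clock; no verdict came back. My last camera checks showed the dial turned to zero and later to the green mark (about 2.5 rad), all four modules flat in the well, and the logger home in the clip under the closed jaw.

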